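# Stand the last footstool leg on its corner, heavy end down

### The job

The footstool lies upside down on the bench with one leg missing. Feel which end of the loose long leg is heavy (the steel bolt block is hidden in it), then stand that leg upright in the empty corner of the frame, heavy end down on the corner plate, with two of its faces flat against the two rim walls that meet there, and let go. Do not drop the leg, and leave the other things on the bench where they are.

Things in the scene. Friction and masses are not known exactly. Their poses are not given: they have to be found in the camera images.
- leg: Loose black square tube 36 x 36 x 180 mm, same flat cap at both ends, lying on the bench. Origin: its geometric centre; x along its length, y and z normal to its faces. Hidden in one end, +x or -x by chance, is a steel block centred 61 mm from the origin; a light plug fills the other (both with 1 mm play). Leg 0.40 to 0.55 kg; its balance point is 27 to 37 mm from the origin, towards the block.
- frame: Black footstool frame, upside down, fixed: 300 mm (x) by 340 mm (y) outside, rim of 5 mm bar 40 mm high all round, slats inside, and in each corner a flat plate 66 x 66 mm, its top 18 mm above the bench. Legs like the loose one stand to 198 mm in corners +x+y, +x-y and -x+y, tight against the rim. Origin: centre of the frame, on the bench; z up.
- corner (a point): Empty corner, at frame x -145, y -165 mm, 18 mm above the bench: the point on the corner plate's top where the inner faces of two rim walls meet. Axes as the frame's: the walls are the planes x = 0 and y = 0, rise 22 mm above this point, and the frame's inside is towards +x and +y. A leg fully home has its axis at x = y = +18 mm.
- brace: A short black square tube, 25 x 25 mm and 110 mm long, lying on the bench: not the leg, leave it. Origin under its centre.
- driver: Fat black and red screwdriver, 212 mm long, 37 mm thick, lying on the bench: leave it. Origin on the bench under the handle's front end; handle 112 mm towards -x, blade 100 mm towards +x.
- wrench: A steel wrench 160 mm long lying on the bench: leave it. Origin under its middle.
- hexkey: An L-shaped hex key of 6 mm steel, 95 x 35 mm, lying on the bench: leave it. Origin under the long arm's middle.
- hexkey_2: A like hex key lying on the slats inside the frame: leave it.
- tape: A roll of brown packing tape standing flat, 100 mm across, 48 mm high: leave it. Origin under its centre.
Mind the look-alikes: they are no part of the job. What is shaped like the leg but purple is not meant.

How it is judged:
By the outcome, as a careful person would: the job done as asked, in the order asked, and still so for the second after the job is handed in, with the robot touching nothing.
It also fails if it takes over 72 s, if anything falls off the work surface, if the arm or the gripper's body presses on something with over 40 N, if the wrist force passes 120 N, or if a joint passes its speed limit or range.

### The arm

A 6-joint arm with a two-finger parallel gripper is mounted at the origin on the work surface. World frame = base frame: x ahead of the robot, y to its left, z up, the work surface at z = 0. Lengths are in mm, angles in rad, forces in N, time in s.
With the tool pointing down it reaches from about 225 to 725 mm from the base axis. Payload 3.1 kg.
Tool frame: the origin (TCP) lies at the very end of the fingers, on their centre line; the grasp point (between the pads) lies 19 mm behind it; x points along the fingers, y is the direction in which the jaws open and shut, and the axes are right-handed (so a half turn about x gives the same grasp; the last joint's range is limited). The gripper opens to 85 mm and grips with 20 to 120 N. Pads are 22 mm wide; open, the fingers measure 114 mm over their backs; the gripper's body (76 mm by 85 mm) begins 54 mm behind the grasp point. The pads swing forward as they close: fully open they stand 13 mm farther back than shut.
Start: joints at [1.088, 0.048, 0.099, 1.622, 0, 1.443], TCP at [182.393, 492.291, 231.312] pointing down, gripper open.
Joint ranges: [-2.91, 2.91], [-0.99, 1.94], [-1.21, 1.42], [-2.12, 2.29], [-1.49, 1.47], [-3.14, 3.14]. Speed limits (rad/s): [2.79, 2.79, 3.14, 3.14, 3.14, 3.14].

### API

Orientations are given as a rotation vector (axis times angle).
In Python, from bench import ctrl, snapshot, workorder gives the robot as it stands.
- The arm moves only by the shell command python3 -m pendant 'ROWS' [OPENING] [FORCE]. ROWS is JSON, a list of rows, each an object with "linear": the shift along the tool's x, y, z in m, a list of three; "twist": the turn about the tool's x in rad. In form: [{"linear": [dx, dy, dz], "twist": twist}, ...]. A call has exactly 10 rows; each row is the pose to reach, as a shift and turn from the pose measured when the call began, along the tool's axes at that moment; what a row does not reach only later rows make up. A row lasts 1/12 s, in which the tool goes at most 41.7 mm and 7.16 degrees, less where a joint would pass 70% of its speed; a pose out of reach is approached as far as the arm can. A call with a gripper value outside its range is refused whole. OPENING is the opening, from 0 (shut) to 1 (fully open), set as the call begins (- or left out, the last holds). The fingers move at their own pace and stop on an object; FORCE is the grip in N (left out, the last holds). Time passes only in rows, so rows that repeat a pose let the fingers close, or fill a call up. It gives the time, the measured TCP pose, the force and the opening at its end, in the units of the state.
- ctrl.sense(): the state, without advancing time (a new reading comes with each control period).
- snapshot(name): name is "side" or "top"; returns a dict with "image" (384x512x3 uint8, blue, green, red), "vfov" (degrees; the focal length in pixels is half the picture's height over the tangent of half this angle, whatever the lens; pixels are square), "cx", "cy" (the principal point, pixels), "R" (3x3) and "t" (3): a world point X has camera coordinates R X + t. Camera axes: x right, y down, z forward; pixel columns grow to the right and rows downward; lengths in mm; the calibration is good to about 2 mm. A picture is of the moment at which its call begins. There is no depth.
- workorder.hand_in(): hands the job in, once; it reports no verdict.
The state is a dict: "clock": time; "joints": joint angles; "qvel": joint speeds; "joint_torque": joint torques, N m; "tcp_pos": TCP position; "tcp_rot": TCP orientation; "wrist_force": force on the tool from outside, world axes, zero at the start; "wrist_torque": the same for the moment, N m; "grip_width": finger opening in mm.
Only numpy, scipy, OpenCV 4.12 (cv2) and the standard library are available. Lean on these libraries where they do the work, as an engineer would, in place of code of your own. Each camera call takes 0.05 s, during which the arm holds its last target.

## Working session

There is one attempt and no reset: what is moved stays moved. The work goes in short steps, Python scripts to look and compute and a shell command to move; the robot and the scene stay as the last step left them, time stands still between calls to the robot, and variables do not carry over. Pictures are saved under pics/ and viewed, and the job is handed in when it is done.

```bash
ls; mkdir -p pics; cat > h.py <<'E'
import numpy as np, cv2
from bench import ctrl, snapshot, workorder
def K(s):
    h=s["image"].shape[0]; f=h/2/np.tan(np.radians(s["vfov"])/2); return f,s["cx"],s["cy"]
def ray(s,u,v):
    f,cx,cy=K(s); R=np.array(s["R"]);t=np.array(s["t"])
    return -R.T@t, R.T@np.array([(u-cx)/f,(v-cy)/f,1.])
def onz(s,u,v,z):
    o,d=ray(s,u,v); return o+d*(z-o[2])/d[2]
def proj(s,X):
    f,cx,cy=K(s); c=np.array(s["R"])@np.array(X,float)+np.array(s["t"]); return np.array([f*c[0]/c[2]+cx,f*c[1]/c[2]+cy])
def save(s,n,crop=None,k=1):
    im=s["image"]
    if crop: x0,y0,x1,y1=crop; im=im[y0:y1,x0:x1]
    cv2.imwrite(f"pics/{n}.png",cv2.resize(im,None,fx=k,fy=k,interpolation=cv2.INTER_CUBIC))
E
python3 - <<'E'
from h import *
import pickle
for n in("top","side"):
    s=snapshot(n); save(s,n+"0",k=1.5); pickle.dump(s,open(n+"0.pkl","wb"))
    print(n,s["vfov"],s["cx"],s["cy"],np.round(s["R"],3).tolist(),np.round(s["t"]))
    o,_=ray(s,0,0);print(o)
s=ctrl.sense(); print(s)
E
```

```text
pics
top 55.624363481037825 259.52331005530914 192.97986357468287 [[0.006, -1.0, 0.017], [-0.989, -0.008, -0.144], [0.145, -0.016, -0.989]] [  -3.  536. 1101.]
[ 371.38749154   19.23812892 1166.94126094]
side 45.60737725510316 255.39637860694748 191.73363553544385 [[0.984, -0.177, -0.011], [-0.144, -0.763, -0.631], [0.103, 0.622, -0.776]] [-500.  125. 1083.]
[ 397.76028762 -667.4014729   913.33871275]
{'clock': 0.1, 'joints': array([1.08819046e+00, 4.87017073e-02, 9.77373307e-02, 1.62197264e+00,
       2.64949982e-06, 1.44302220e+00]), 'qvel': array([-0.0009443 , -0.00149471,  0.00371861, -0.00030825,  0.00072968,
        0.00062872]), 'joint_torque': array([ 2.81393259e-03, -3.39852047e+01,  3.20935500e+01,  1.58379099e-02,
       -1.00726404e-04,  5.14854975e-06]), 'tcp_pos': array([182.14532104, 491.80885855, 230.21256385]), 'tcp_rot': array([ 0.27683429,  1.55345217, -0.28005435]), 'wrist_force': array([ 0.75307654, -0.59683594,  0.67592577]), 'wrist_torque': array([ 0.0382642 ,  0.02823844, -0.03760163]), 'grip_width': 85.47171990998567}
```

View pics/top0.png

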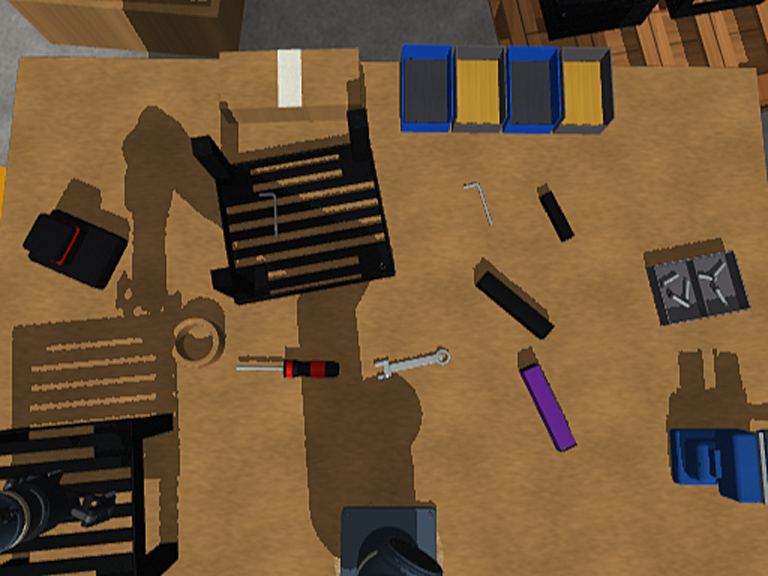

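View pics/side0.png

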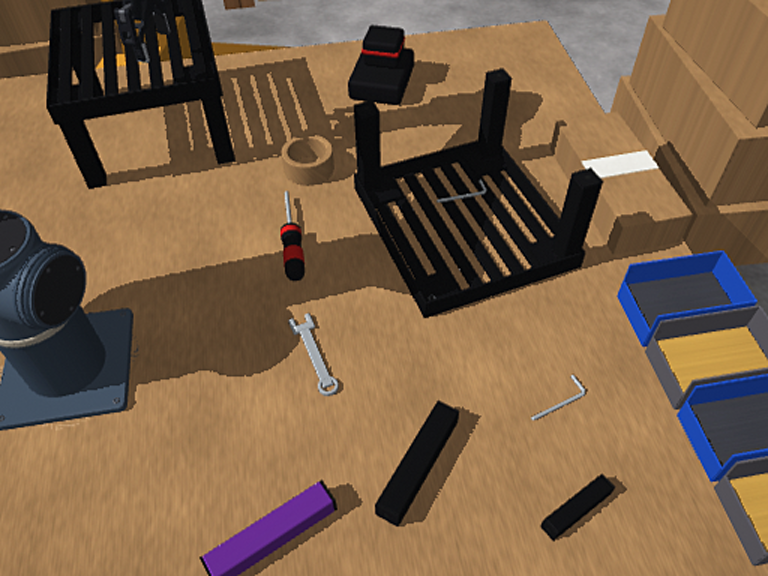

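The top view shows the leg at about (342,203) in native pixels and the empty corner at about (257,180). The legs stand in the other three corners. The purple look-alike is at (365,270). Next I'll measure the leg and the corner.

```bash
python3 - <<'E'
from h import *
import pickle
T=pickle.load(open("top0.pkl","rb"));S=pickle.load(open("side0.pkl","rb"))
save(T,"topleg",(300,160,400,240),7); save(T,"topcor",(210,140,290,200),9)
save(S,"sidecor",(240,110,400,215),5); save(S,"sideleg",(230,250,330,360),5)
for s,(x0,y0,x1,y1),n in((T,(305,165,380,235),'top'),(S,(240,260,325,355),'side')):
    g=s["image"].max(2)[y0:y1,x0:x1]; m=(g<45).astype(np.uint8)
    c,_=cv2.findContours(m,0,2); c=max(c,key=cv2.contourArea)
    print(n,cv2.contourArea(c),cv2.minAreaRect(c))
    a=cv2.approxPolyDP(c,3,True)[:,0]+[x0,y0]; print(a.tolist())
    for p in a: print(p,np.round(onz(s,*p,36)[:2]),np.round(onz(s,*p,0)[:2]))
E
```

```text
top 688.0 ((37.66393280029297, 38.30327606201172), (57.74462890625, 12.931724548339844), 39.80556869506836)
[[324, 181], [317, 190], [362, 225], [368, 217]]
[324 181] [ 577. -203.] [ 583. -210.]
[317 190] [ 548. -180.] [ 553. -186.]
[362 225] [ 439. -319.] [ 441. -330.]
[368 217] [ 464. -339.] [ 467. -350.]
side 1585.0 ((38.352943420410156, 48.41176223754883), (20.236831665039062, 87.12127685546875), 30.963754653930664)
[[293, 268], [250, 336], [250, 341], [264, 350], [304, 281], [305, 274]]
[293 268] [ 557. -190.] [ 564. -170.]
[250 336] [ 439. -322.] [ 441. -308.]
[250 341] [ 438. -332.] [ 439. -319.]
[264 350] [ 461. -355.] [ 464. -342.]
[304 281] [ 573. -225.] [ 580. -207.]
[305 274] [ 579. -209.] [ 587. -190.]
```

```bash
sleep 1
```

```text
(no output)
```

View pics/topleg.png

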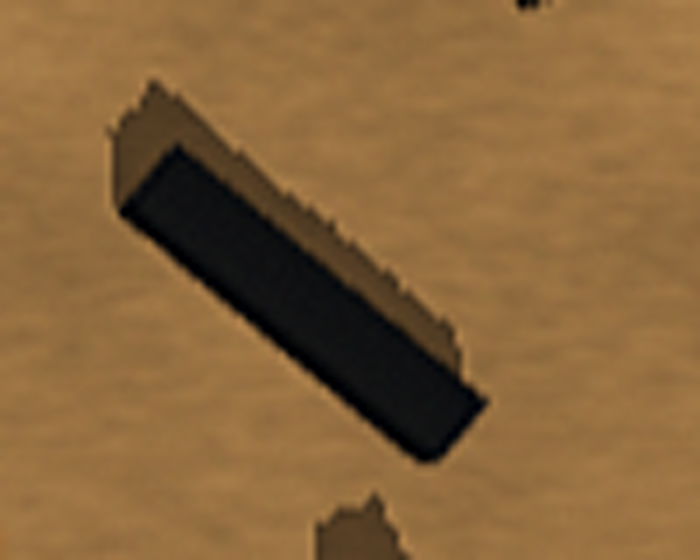

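View pics/topcor.png

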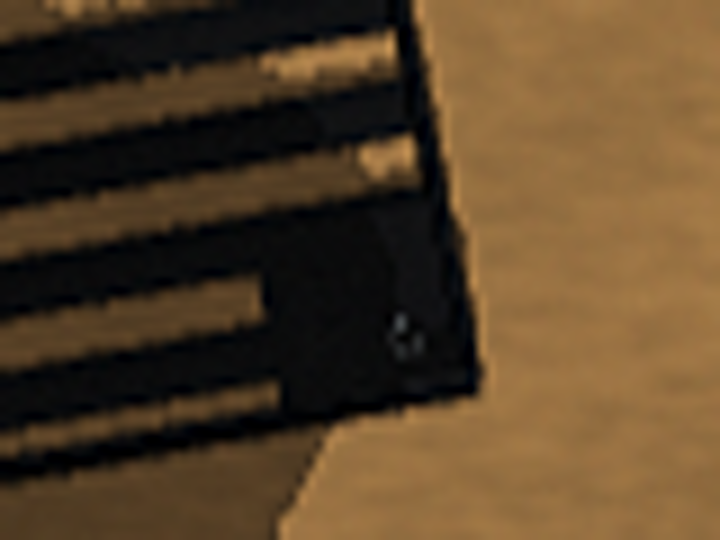

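View pics/sidecor.png

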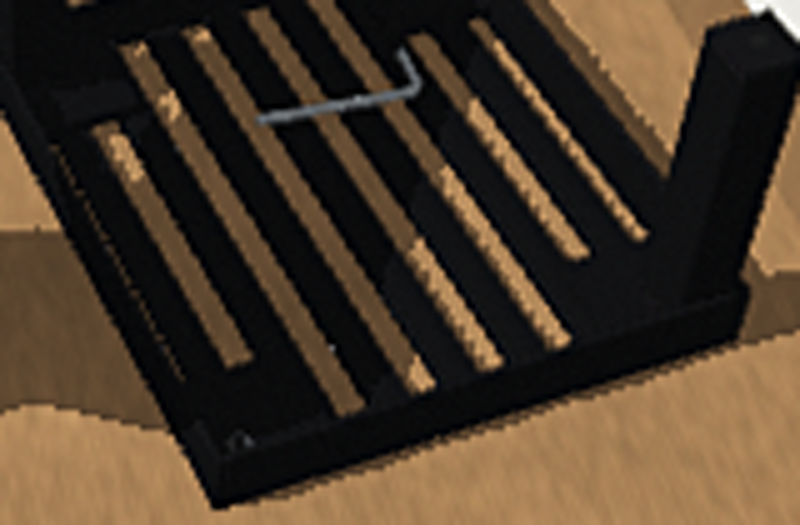

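View pics/sideleg.png

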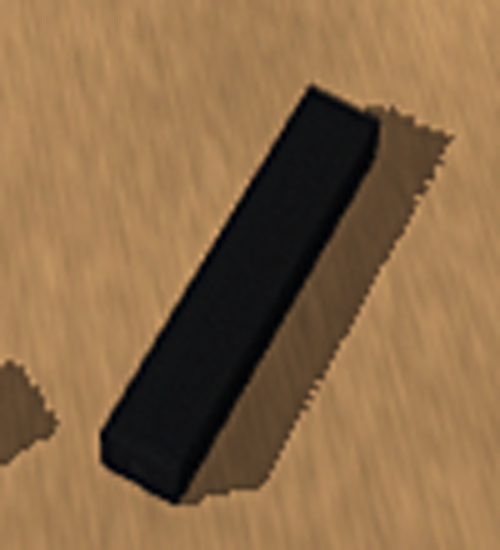

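```bash
cat > fit.py <<'E'
from h import *
from scipy.spatial.transform import Rotation as Ro
def edge(s,a,b,n=60,h=5,trim=.1):
    """a,b approx edge ends in px; returns subpixel line pts: samples the profile across, half-crossing dark->bright"""
    g=s["image"].max(2).astype(np.float32); a=np.array(a,float);b=np.array(b,float);d=(b-a)/np.linalg.norm(b-a);nn=np.array([-d[1],d[0]])
    P=[]
    w=np.arange(-h,h+.01,.1)
    for t in np.linspace(trim,1-trim,n):
        p=a+(b-a)*t; q=p+w[:,None]*nn
        v=cv2.remap(g,q[:,0].astype(np.float32)[None],q[:,1].astype(np.float32)[None],cv2.INTER_LINEAR)[0]
        gr=np.gradient(cv2.GaussianBlur(v[None],(0,0),4)[0]); i=np.argmax(abs(gr))
        P.append(q[i])
    P=np.array(P)
    vx,vy,x,y=cv2.fitLine(P.astype(np.float32),cv2.DIST_HUBER,0,.01,.01).ravel()
    dd=np.array([vx,vy]); dd*=np.sign(dd@d); c=np.array([x,y]); r=np.abs((P-c)@np.array([-vy,vx]))
    return c+dd*((a-c)@dd),c+dd*((b-c)@dd),np.median(r)
def wl(s,e,z):
    p,q=onz(s,*e[0],z)[:2],onz(s,*e[1],z)[:2]; return p,q,np.degrees(np.arctan2(*(q-p)[::-1]))
E
python3 - <<'E'
from fit import *
import pickle
T=pickle.load(open("top0.pkl","rb"));S=pickle.load(open("side0.pkl","rb"))
J=[("T near outer bottom",T,(163,201),(262,183.5),0),("T right outer top",T,(252,128),(263,182),40),
("S right bottom",S,(284,211),(387,178),0),("S left sil",S,(246,134),(283,210),40),("S left sil0",S,(246,134),(283,210),0),
("T leg far top",T,(325,181),(369,217),36),("T leg near bot",T,(317,190.5),(361,226),0),("T leg +end",T,(317,190),(325,181),36),("T leg -end",T,(362,226),(369,217),36),
("S leg far top",S,(292,268),(250,337),36),("S leg near bot",S,(306,280),(265,350),0),("S leg +end",S,(293,267),(306,273),36),("S leg -end bot",S,(251,342.5),(265,350),0)]
for n,s,a,b,z in J:
    e=edge(s,a,b,h=4,trim=.12 if 'end' not in n else .3); p,q,an=wl(s,e,z); print(n,np.round(p,1),np.round(q,1),round(an,2),'res',round(e[2],2))
c=ctrl.sense(); R=Ro.from_rotvec(c["tcp_rot"]).as_matrix(); print(np.round(R,3), 'jaw yaw',np.degrees(np.arctan2(R[1,1],R[0,1])))
E
```

```text
T near outer bottom [509.8 309.9] [574.3  -7.2] -78.49 res 0.36
T right outer top [747.4  23.6] [571.6 -12.2] -168.47 res 0.19
S right bottom [578.8 -15.8] [867.6  43.7] 11.63 res 0.34
S left sil [514.1 233.5] [564.7 -36.3] -79.36 res 0.12
S left sil0 [519.4 274.7] [572.4  -7.3] -79.36 res 0.12
T leg far top [ 578.4 -207.4] [ 464.8 -342.7] -130.04 res 0.09
T leg near bot [ 551.6 -186.4] [ 434.8 -324. ] -130.32 res 0.07
T leg +end [ 548.9 -178.6] [ 579.2 -202.9] -38.73 res 0.04
T leg -end [ 435.4 -318.8] [ 463.1 -342.4] -40.45 res 0.03
S leg far top [ 552.9 -187.2] [ 437.4 -323. ] -130.38 res 0.07
S leg near bot [ 584.3 -204.1] [ 466.5 -342.8] -130.34 res 0.09
S leg +end [ 558.  -187.1] [ 580.9 -208.1] -42.47 res 0.11
S leg -end bot [ 440.5 -322.1] [ 463.6 -344.3] -43.87 res 0.07
[[-0.001  0.347  0.938]
 [-0.002  0.938 -0.347]
 [-1.    -0.002 -0.   ]] jaw yaw 69.66965525361067
```

```bash
cat >> fit.py <<'E'
def go(x,y,z,yaw):
    c=ctrl.sense(); R=Ro.from_rotvec(c["tcp_rot"]).as_matrix(); p=c["tcp_pos"]
    d=R.T@(np.array([x,y,z])-p)/1000; cy=np.degrees(np.arctan2(R[1,1],R[0,1])); dy=(yaw-cy+180)%360-180
    print("lin",np.round(d,4).tolist(),"twist",round(-np.radians(dy),3),"| now",np.round(p,1),round(cy,1),"tilt",np.round(R[:,0],3),"grip",round(c["grip_width"],1),"F",np.round(c["wrist_force"],2),"M",np.round(c["wrist_torque"],3),"t",round(c["clock"],2),"q",np.round(c["joints"],2))
E
python3 -c "
from fit import *
go(509,-264,200,139.75)"
python3 -m pendant '[{"linear":[0,-0.03,0.03],"twist":-0.1},{"linear":[0,-0.06,0.057],"twist":-0.2},{"linear":[0.003,-0.09,0.085],"twist":-0.3},{"linear":[0.006,-0.12,0.114],"twist":-0.4},{"linear":[0.009,-0.15,0.142],"twist":-0.5},{"linear":[0.012,-0.18,0.171],"twist":-0.6},{"linear":[0.015,-0.21,0.2],"twist":-0.7},{"linear":[0.018,-0.24,0.228],"twist":-0.8},{"linear":[0.021,-0.27,0.257],"twist":-0.9},{"linear":[0.024,-0.3,0.285],"twist":-1.0}]' 1 60
python3 -c "
from fit import *
go(509,-264,120,139.75)"
```

```text
lin [0.0313, -0.5951, 0.5691] twist -1.223 | now [182.1 491.8 230.2] 69.7 tilt [-0.001 -0.002 -1.   ] grip 85.5 F [ 0.75 -0.6   0.68] M [ 0.038  0.028 -0.038] t 0.1 q [1.09 0.05 0.1  1.62 0.   1.44]
clock: 0.93
tcp_pos: [328.2, 151.9, 209.5]
tcp_rot: [-0.482, 1.519, 0.48]
wrist_force: [0.8, -0.1, 0.5]
grip_width: 85.5
lin [0.0901, -0.444, -0.0918] twist -0.254 | now [328.2 151.9 209.5] 125.2 tilt [-0.001 -0.002 -1.   ] grip 85.5 F [ 0.84 -0.13  0.52] M [ 0.026 -0.066 -0.014] t 0.93 q [ 0.25 -0.38 -0.32  1.64 -0.   -0.37]
```

```bash

python3 -m pendant '[{"linear":[0.005,-0.04,-0.008],"twist":-0.05},{"linear":[0.01,-0.08,-0.016],"twist":-0.1},{"linear":[0.015,-0.12,-0.025],"twist":-0.15},{"linear":[0.02,-0.16,-0.033],"twist":-0.2},{"linear":[0.03,-0.2,-0.041],"twist":-0.254},{"linear":[0.04,-0.24,-0.05],"twist":-0.254},{"linear":[0.05,-0.28,-0.058],"twist":-0.254},{"linear":[0.06,-0.32,-0.066],"twist":-0.254},{"linear":[0.07,-0.36,-0.074],"twist":-0.254},{"linear":[0.08,-0.4,-0.083],"twist":-0.254}]'
python3 -c "
from fit import *
go(509,-264,60,139.75)"
```

```text
clock: 1.77
tcp_pos: [490.0, -222.7, 129.4]
tcp_rot: [-0.678, 1.465, 0.678]
wrist_force: [1.9, 0.5, 1.0]
grip_width: 85.4
lin [0.0694, -0.0412, -0.0191] twist -0.001 | now [ 490.  -222.7  129.4] 139.7 tilt [-0.002 -0.001 -1.   ] grip 85.4 F [1.87 0.52 1.02] M [ 0.017 -0.018 -0.015] t 1.77 q [-0.55  0.08 -0.06  1.42 -0.   -1.42]
```

```bash

python3 -m pendant '[{"linear":[0.01,-0.02,-0.01],"twist":0},{"linear":[0.02,-0.041,-0.019],"twist":0},{"linear":[0.03,-0.041,-0.019],"twist":0},{"linear":[0.04,-0.041,-0.019],"twist":0},{"linear":[0.05,-0.041,-0.019],"twist":0},{"linear":[0.055,-0.041,-0.019],"twist":0},{"linear":[0.06,-0.041,-0.019],"twist":0},{"linear":[0.06,-0.041,-0.019],"twist":0},{"linear":[0.06,-0.041,-0.019],"twist":0},{"linear":[0.06,-0.041,-0.019],"twist":0}]'
python3 -c "
from fit import *
go(509,-264,4,139.75)
for n in('top','side'):
    s=snapshot(n); save(s,n+'1',(300,150,400,240) if n=='top' else (220,230,340,370),5)
"
```

```text
clock: 2.6
tcp_pos: [509.3, -263.6, 70.3]
tcp_rot: [-0.679, 1.464, 0.677]
wrist_force: [-0.1, 0.1, 0.3]
grip_width: 85.3
lin [0.0663, 0.0, -0.0004] twist 0.0 | now [ 509.3 -263.6   70.3] 139.8 tilt [-0.001 -0.002 -1.   ] grip 85.3 F [-0.07  0.1   0.28] M [-0.035  0.029  0.066] t 2.6 q [-0.59  0.2  -0.06  1.31 -0.   -1.46]
```

```bash
sleep 0.5
```

```text
(no output)
```

View pics/side1.png

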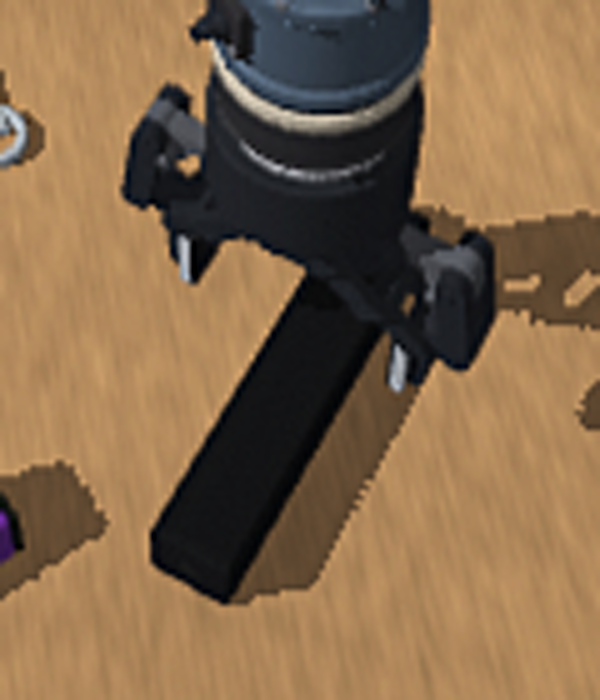

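The side view shows the open fingers straddling the leg, with the jaws square to it (fingertips at about (185,260) and (398,370) in the crop). Going down to grip the middle.

```bash

python3 -m pendant '[{"linear":[0.01,0,0],"twist":0},{"linear":[0.02,0,0],"twist":0},{"linear":[0.03,0,0],"twist":0},{"linear":[0.04,0,0],"twist":0},{"linear":[0.05,0,0],"twist":0},{"linear":[0.058,0,0],"twist":0},{"linear":[0.064,0,0],"twist":0},{"linear":[0.065,0,0],"twist":0},{"linear":[0.065,0,0],"twist":0},{"linear":[0.065,0,0],"twist":0}]' 1 60
python3 -m pendant '[{"linear":[0,0,0],"twist":0},{"linear":[0,0,0],"twist":0},{"linear":[0,0,0],"twist":0},{"linear":[0,0,0],"twist":0},{"linear":[0,0,0],"twist":0},{"linear":[0,0,0],"twist":0},{"linear":[0,0,0],"twist":0},{"linear":[0,0,0],"twist":0},{"linear":[0,0,0],"twist":0},{"linear":[0,0,0],"twist":0}]' 0 60
python3 -c "
from fit import *
go(509,-264,40,139.75)"
```

```text
clock: 3.53
tcp_pos: [509.7, -264.2, 5.8]
tcp_rot: [-0.68, 1.463, 0.676]
wrist_force: [-0.4, -0.2, 0.4]
grip_width: 85.3
clock: 4.37
tcp_pos: [510.1, -264.3, 6.4]
tcp_rot: [-0.68, 1.463, 0.676]
wrist_force: [-1.5, 1.4, 5.9]
grip_width: 35.1
lin [-0.0336, 0.0009, -0.0005] twist -0.0 | now [ 510.1 -264.3    6.4] 139.7 tilt [ 0.001 -0.003 -1.   ] grip 35.1 F [-1.5   1.43  5.94] M [0.299 0.29  0.014] t 4.37 q [-0.59  0.24 -0.14  1.19 -0.   -1.46]
```

```bash

python3 -m pendant '[{"linear":[-0.003,0,0],"twist":0},{"linear":[-0.006,0,0],"twist":0},{"linear":[-0.01,0,0],"twist":0},{"linear":[-0.015,0,0],"twist":0},{"linear":[-0.02,0,0],"twist":0},{"linear":[-0.025,0,0],"twist":0},{"linear":[-0.03,0,0],"twist":0},{"linear":[-0.03,0,0],"twist":0},{"linear":[-0.03,0,0],"twist":0},{"linear":[-0.03,0,0],"twist":0}]'
python3 -c "
from fit import *
go(509,-264,40,139.75)
M=[];F=[]
for n in('top','side','top','side','top','side'):
    s=snapshot(n); c=ctrl.sense(); M.append(c['wrist_torque']);F.append(c['wrist_force'])
save(s,'side2',(220,230,340,370),5)
M=np.array(M);print(M.round(3),np.mean(F,0)); y=np.radians(49.75); u=np.array([np.cos(y),np.sin(y)])
f=np.mean(F,0)[2]; m=M.mean(0); # M = r x F, r=d*u -> (d*uy*fz, -d*ux*fz)
print('d mm towards +u',1000*(m[0]*u[1]-m[1]*u[0])/f)
"
```

```text
clock: 5.2
tcp_pos: [510.0, -264.3, 36.4]
tcp_rot: [-0.68, 1.463, 0.675]
wrist_force: [-0.6, 0.1, -4.7]
grip_width: 35.0
lin [-0.0036, 0.0009, -0.0005] twist -0.0 | now [ 510.  -264.3   36.4] 139.7 tilt [ 0.001 -0.003 -1.   ] grip 35.0 F [-0.56  0.11 -4.68] M [ 0.164 -0.122 -0.016] t 5.2 q [-0.59  0.22 -0.1   1.25 -0.   -1.46]
[[ 0.162 -0.093 -0.03 ]
 [ 0.132 -0.057 -0.038]
 [ 0.148 -0.121 -0.013]
 [ 0.11  -0.119 -0.007]
 [ 0.133 -0.159 -0.055]
 [ 0.084 -0.103  0.012]] [ 0.07437246 -0.21302514 -5.02546372]
d mm towards +u -33.44511222805653
```

```bash
sleep 0.5
```

```text
(no output)
```

View pics/side2.png

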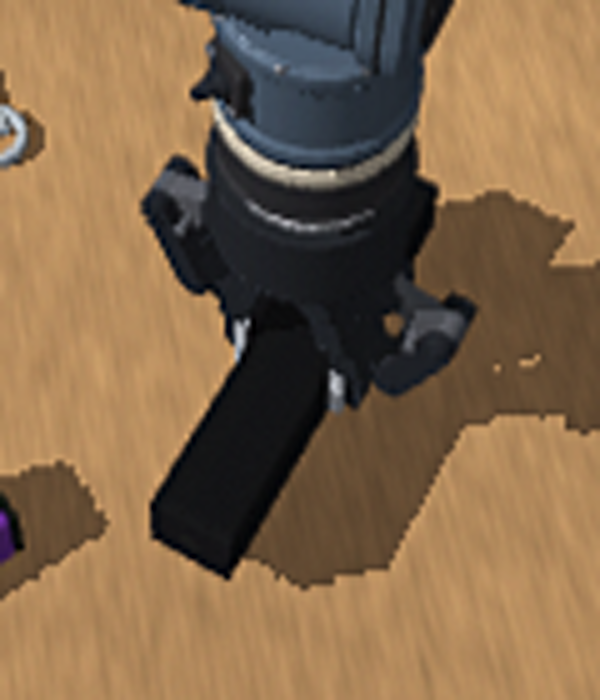

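The balance point reads 33 mm toward the −u end, which is the end nearest the robot at about (449,-331), and the weight is 5.0 N. Both match the given ranges. I'll set the leg down and regrip 60 mm along, near the light end.

```bash

python3 -m pendant '[{"linear":[0.006,0,0],"twist":0},{"linear":[0.012,0,0],"twist":0},{"linear":[0.018,0,0],"twist":0},{"linear":[0.023,0,0],"twist":0},{"linear":[0.027,0,0],"twist":0},{"linear":[0.029,0,0],"twist":0},{"linear":[0.03,0,0],"twist":0},{"linear":[0.03,0,0],"twist":0},{"linear":[0.03,0,0],"twist":0},{"linear":[0.03,0,0],"twist":0}]'
python3 -m pendant '[{"linear":[0,0,0],"twist":0},{"linear":[0,0,0],"twist":0},{"linear":[0,0,0],"twist":0},{"linear":[0,0,0],"twist":0},{"linear":[0,0,0.01],"twist":0},{"linear":[0,0,0.025],"twist":0},{"linear":[0,0,0.04],"twist":0},{"linear":[0,0,0.055],"twist":0},{"linear":[0,0,0.06],"twist":0},{"linear":[0,0,0.06],"twist":0}]' 0.85 20
python3 -c "
from fit import *
go(549,-218,6,139.75)
for n in('top','side'):
    s=snapshot(n); save(s,n+'3',(300,150,400,240) if n=='top' else (220,230,340,370),5)"
```

```text
clock: 6.33
tcp_pos: [510.1, -264.4, 6.4]
tcp_rot: [-0.68, 1.463, 0.675]
wrist_force: [-0.8, 1.0, -1.1]
grip_width: 34.9
clock: 7.17
tcp_pos: [549.9, -217.4, 6.5]
tcp_rot: [-0.682, 1.462, 0.677]
wrist_force: [-0.3, -0.9, -0.1]
grip_width: 72.5
lin [0.0005, 0.0003, -0.0011] twist 0.002 | now [ 549.9 -217.4    6.5] 139.9 tilt [ 0.001 -0.003 -1.   ] grip 72.5 F [-0.27 -0.9  -0.12] M [-0.009 -0.017  0.001] t 7.17 q [-0.49  0.28 -0.09  1.2  -0.   -1.36]
```

```bash
sleep 0.5
```

```text
(no output)
```

View pics/side3.png

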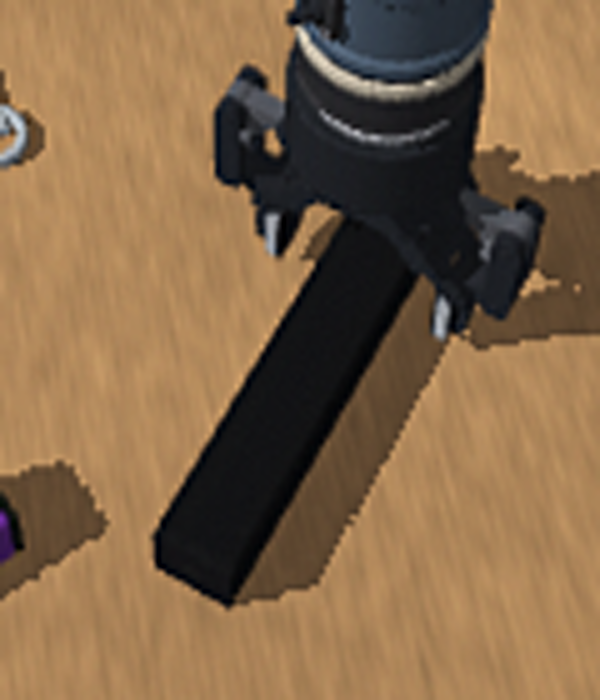

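View pics/top3.png

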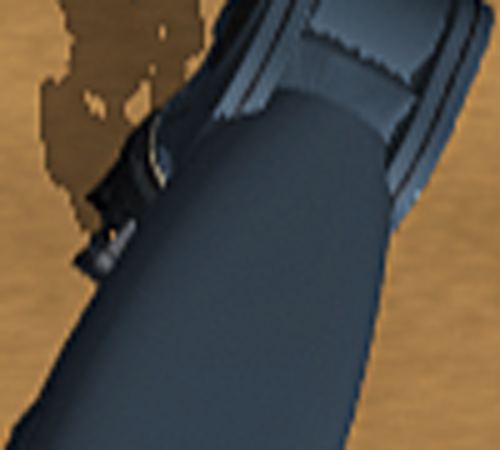

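The side view shows the leg back where it was, with the fingers straddling its light end. Gripping lightly so the leg can turn in the pads, then raising it in an arc about the heavy end.

```bash

python3 -m pendant '[{"linear":[0,0,0],"twist":0},{"linear":[0,0,0],"twist":0},{"linear":[0,0,0],"twist":0},{"linear":[0,0,0],"twist":0},{"linear":[0,0,0],"twist":0},{"linear":[0,0,0],"twist":0},{"linear":[0,0,0],"twist":0},{"linear":[0,0,0],"twist":0},{"linear":[0,0,0],"twist":0},{"linear":[0,0,0],"twist":0}]' 0 20
python3 -m pendant '[{"linear":[-0.0134,0,-0.0023],"twist":0},{"linear":[-0.0261,0,-0.0056],"twist":0},{"linear":[-0.0386,0,-0.01],"twist":0},{"linear":[-0.0506,0,-0.0155],"twist":0},{"linear":[-0.062,0,-0.022],"twist":0},{"linear":[-0.073,0,-0.0294],"twist":0},{"linear":[-0.083,0,-0.0378],"twist":0},{"linear":[-0.0924,0,-0.047],"twist":0},{"linear":[-0.101,0,-0.057],"twist":0},{"linear":[-0.101,0,-0.057],"twist":0}]'
python3 -c "
from fit import *
go(549,-218,6,139.75)
for n in('top','side'):
    s=snapshot(n); save(s,n+'4',(220,210,340,370),4)"
```

```text
clock: 8.1
tcp_pos: [548.6, -219.0, 6.4]
tcp_rot: [-0.681, 1.464, 0.675]
wrist_force: [-1.2, -1.7, 0.4]
grip_width: 35.7
clock: 8.93
tcp_pos: [511.5, -264.6, 110.1]
tcp_rot: [-0.682, 1.464, 0.67]
wrist_force: [1.3, 0.6, -3.5]
grip_width: 36.1
lin [0.1038, 0.0023, 0.0602] twist -0.002 | now [ 511.5 -264.6  110.1] 139.6 tilt [ 0.002 -0.007 -1.   ] grip 36.1 F [ 1.32  0.62 -3.54] M [ 0.164 -0.215  0.004] t 8.93 q [-0.59  0.18  0.    1.39 -0.   -1.46]
```

```bash
sleep 0.5
```

```text
(no output)
```

View pics/side4.png

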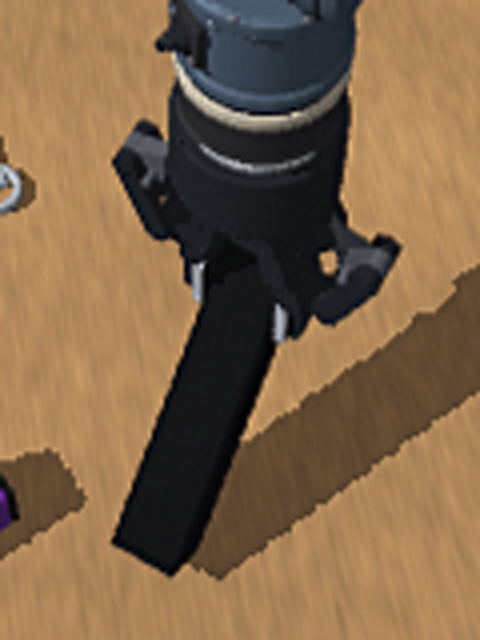

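```bash

python3 -m pendant '[{"linear":[-0.006,0,-0.009],"twist":0},{"linear":[-0.013,0,-0.0205],"twist":0},{"linear":[-0.0185,0,-0.0325],"twist":0},{"linear":[-0.023,0,-0.045],"twist":0},{"linear":[-0.0265,0,-0.0575],"twist":0},{"linear":[-0.029,0,-0.0705],"twist":0},{"linear":[-0.0303,0,-0.0835],"twist":0},{"linear":[-0.0304,0,-0.097],"twist":0},{"linear":[-0.0294,0,-0.11],"twist":0},{"linear":[-0.0294,0,-0.11],"twist":0}]'
python3 -c "
from fit import *
go(549,-218,6,139.75)
for n in('top','side'):
    s=snapshot(n); save(s,n+'5',(200,210,320,370),4)"
```

```text
clock: 9.87
tcp_pos: [438.6, -349.7, 138.4]
tcp_rot: [-0.681, 1.467, 0.669]
wrist_force: [-0.6, -0.2, -5.0]
grip_width: 35.8
lin [0.1313, 0.0022, 0.1727] twist -0.004 | now [ 438.6 -349.7  138.4] 139.5 tilt [-0.    -0.008 -1.   ] grip 35.8 F [-0.55 -0.23 -5.  ] M [ 0.078 -0.084 -0.005] t 9.87 q [-0.79  0.13  0.01  1.44 -0.01 -1.65]
```

```bash
sleep 0.5
```

```text
(no output)
```

View pics/side5.png

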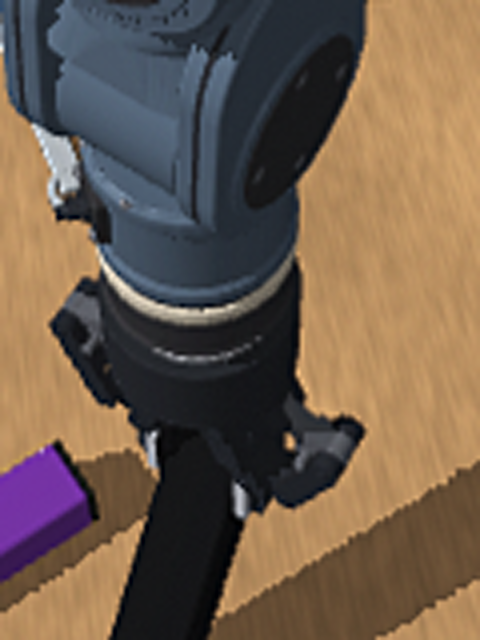

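```bash
python3 -c "
from fit import *
for n in('top','side'):
    s=snapshot(n); save(s,n+'6',(170,180,400,384),3)"
sleep 0.5
```

```text
(no output)
```

View pics/side6.png

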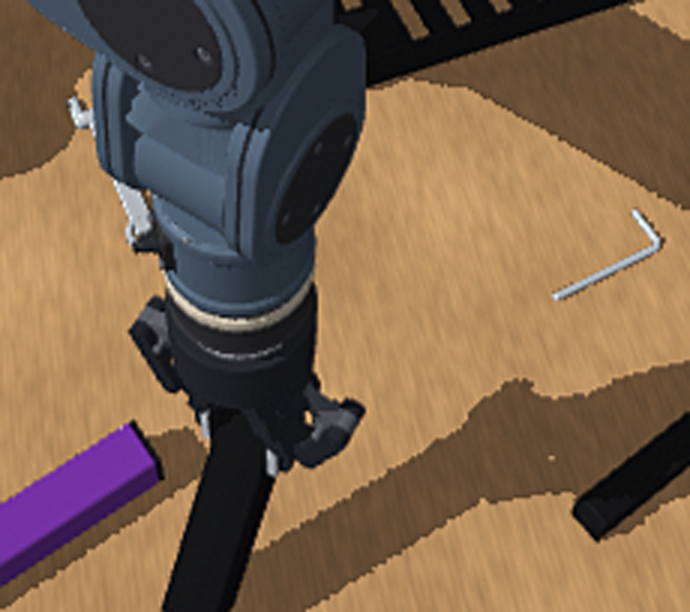

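View pics/top6.png

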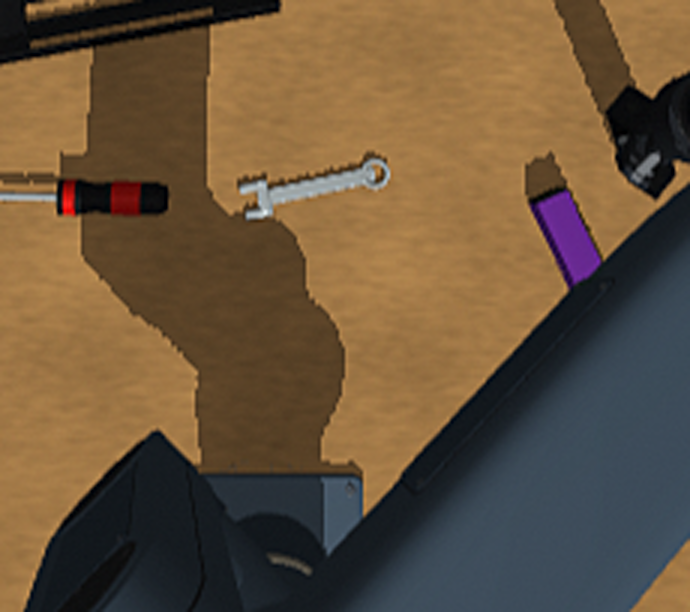

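The leg hangs heavy end down. The wrist moment puts it about 14° off vertical, held there by pad friction. I'll touch its foot on the bench and move over it to bring it upright.

```bash

python3 -m pendant '[{"linear":[0.002,0,0],"twist":0},{"linear":[0.004,0,0],"twist":0},{"linear":[0.006,0,0],"twist":0},{"linear":[0.007,0,0],"twist":0},{"linear":[0.008,0,0],"twist":0},{"linear":[0.008,0,0],"twist":0},{"linear":[0.008,0,0],"twist":0},{"linear":[0.008,0,0],"twist":0},{"linear":[0.008,0,0],"twist":0},{"linear":[0.008,0,0],"twist":0}]' - 20
python3 -c "
from fit import *
go(549,-218,6,139.75)"
```

```text
clock: 10.9
tcp_pos: [441.0, -347.1, 130.7]
tcp_rot: [-0.682, 1.463, 0.672]
wrist_force: [-0.3, -0.1, -5.0]
grip_width: 35.7
lin [0.1242, 0.0018, 0.1687] twist -0.001 | now [ 441.  -347.1  130.7] 139.7 tilt [ 0.002 -0.006 -1.   ] grip 35.7 F [-0.27 -0.06 -4.98] M [ 0.184 -0.108  0.049] t 10.9 q [-0.78  0.14 -0.01  1.42 -0.   -1.65]
```

```bash

python3 -m pendant '[{"linear":[0.001,0,0],"twist":0},{"linear":[0.002,0,0],"twist":0},{"linear":[0.003,0,0],"twist":0},{"linear":[0.004,0,0],"twist":0},{"linear":[0.005,0,0],"twist":0},{"linear":[0.006,0,0],"twist":0},{"linear":[0.006,0,0],"twist":0},{"linear":[0.006,0,0],"twist":0},{"linear":[0.006,0,0],"twist":0},{"linear":[0.006,0,0],"twist":0}]' - 20
python3 -c "
from fit import *
go(549,-218,6,139.75)"
```

```text
clock: 11.73
tcp_pos: [441.0, -347.2, 124.9]
tcp_rot: [-0.683, 1.463, 0.672]
wrist_force: [0.1, -0.1, -4.2]
grip_width: 35.5
lin [0.1183, 0.0019, 0.1687] twist -0.001 | now [ 441.  -347.2  124.9] 139.7 tilt [ 0.002 -0.006 -1.   ] grip 35.5 F [ 0.09 -0.13 -4.17] M [ 0.175 -0.099 -0.003] t 11.73 q [-0.78  0.14 -0.02  1.41 -0.   -1.65]
```

```bash

python3 -m pendant '[{"linear":[0.0005,0,-0.006],"twist":0},{"linear":[0,0,-0.012],"twist":0},{"linear":[-0.001,0,-0.018],"twist":0},{"linear":[-0.0015,0,-0.024],"twist":0},{"linear":[-0.002,0,-0.03],"twist":0},{"linear":[-0.002,0,-0.036],"twist":0},{"linear":[-0.002,0,-0.042],"twist":0},{"linear":[-0.0015,0,-0.048],"twist":0},{"linear":[-0.001,0,-0.053],"twist":0},{"linear":[-0.001,0,-0.053],"twist":0}]' - 20
python3 -c "
from fit import *
go(549,-218,6,139.75)
for n in('top','side'):
    s=snapshot(n); save(s,n+'7',(170,180,400,384),3)"
```

```text
clock: 12.57
tcp_pos: [406.2, -390.0, 130.7]
tcp_rot: [-0.686, 1.464, 0.666]
wrist_force: [-2.2, 3.1, 12.2]
grip_width: 35.8
lin [0.1233, 0.0041, 0.2243] twist -0.003 | now [ 406.2 -390.   130.7] 139.6 tilt [ 0.004 -0.011 -1.   ] grip 35.8 F [-2.19  3.11 12.17] M [ 1.17   0.718 -0.079] t 12.57 q [-0.88  0.14 -0.01  1.42 -0.   -1.75]
```

```bash
sleep 0.5
```

View pics/side7.png

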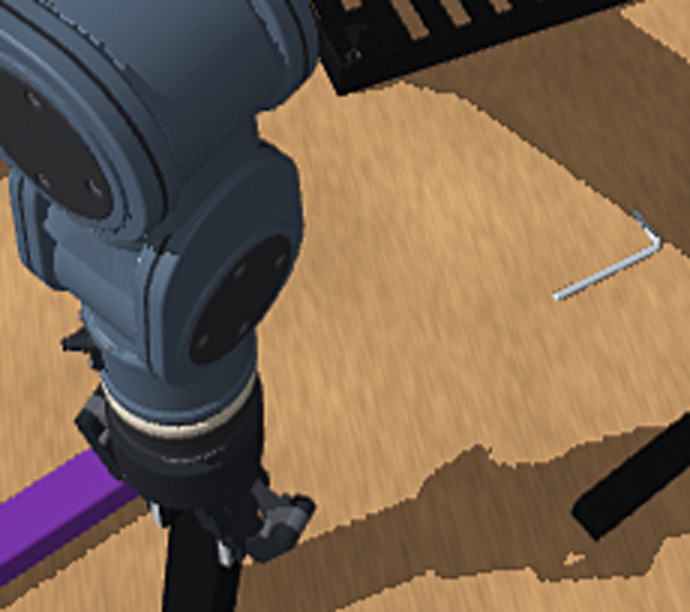

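```bash

python3 -m pendant '[{"linear":[0,0,0],"twist":0},{"linear":[0,0,0],"twist":0},{"linear":[-0.001,0,0],"twist":0},{"linear":[-0.003,0,0],"twist":0},{"linear":[-0.01,0,0],"twist":0},{"linear":[-0.025,0,0],"twist":0},{"linear":[-0.045,0,0],"twist":0},{"linear":[-0.065,0,0],"twist":0},{"linear":[-0.08,0,0],"twist":0},{"linear":[-0.08,0,0],"twist":0}]' 0 50
python3 -c "
from fit import *
M=[];F=[]
for n in('top','side','top','side'):
    s=snapshot(n); save(s,n+'8',(170,150,400,354),3); c=ctrl.sense(); M.append(c['wrist_torque']);F.append(c['wrist_force'])
print(np.mean(M,0),np.mean(F,0)); 
go(450,-330,210,101.55)"
```

```text
clock: 13.5
tcp_pos: [407.3, -390.4, 214.9]
tcp_rot: [-0.692, 1.462, 0.661]
wrist_force: [1.0, -1.0, -4.1]
grip_width: 35.7
[0.06112013 0.02808699 0.0093671 ] [ 0.14944327 -0.12574987 -4.92273177]
lin [-0.0017, 0.0038, 0.0732] twist 0.664 | now [ 405.4 -388.2  208.8] 139.6 tilt [ 0.002 -0.009 -1.   ] grip 35.5 F [ 0.47 -0.04 -4.73] M [0.1  0.01 0.02] t 13.7 q [-0.88  0.13  0.14  1.57 -0.   -1.75]
```

```bash
sleep 0.5
```

```text
(no output)
```

View pics/side8.png

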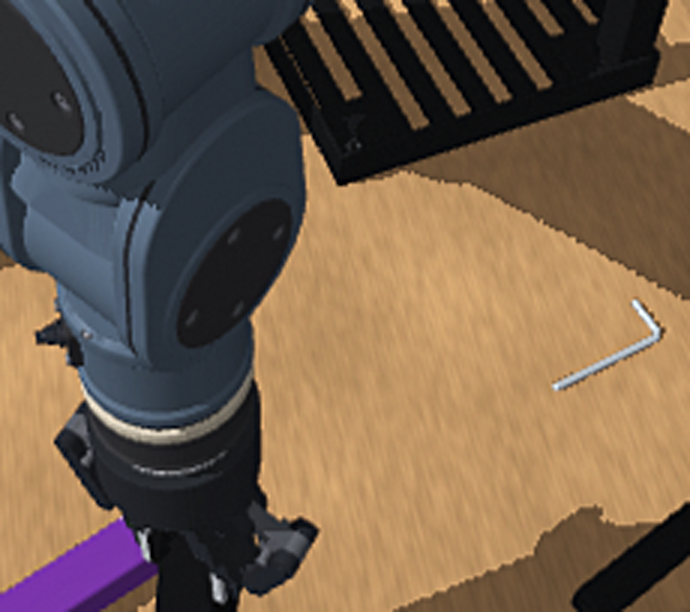

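```bash

python3 -c "
from fit import *
go(595.5,22.7,215,101.55)"
```

```text
lin [-0.0096, 0.1214, 0.4361] twist 0.664 | now [ 405.4 -388.2  208.8] 139.6 tilt [ 0.002 -0.009 -1.   ] grip 35.5 F [ 0.47 -0.04 -4.73] M [0.1  0.01 0.02] t 13.7 q [-0.88  0.13  0.14  1.57 -0.   -1.75]
```

```bash

python3 -m pendant '[{"linear":[-0.005,0.002,0.006],"twist":0.02},{"linear":[-0.006,0.006,0.02],"twist":0.06},{"linear":[-0.007,0.012,0.044],"twist":0.12},{"linear":[-0.008,0.02,0.072],"twist":0.18},{"linear":[-0.01,0.028,0.1],"twist":0.24},{"linear":[-0.01,0.036,0.13],"twist":0.3},{"linear":[-0.01,0.045,0.16],"twist":0.36},{"linear":[-0.01,0.053,0.19],"twist":0.42},{"linear":[-0.01,0.061,0.22],"twist":0.48},{"linear":[-0.01,0.069,0.245],"twist":0.54}]'
python3 -c "
from fit import *
go(595.5,22.7,215,101.55)"
```

```text
clock: 14.53
tcp_pos: [511.4, -154.4, 214.7]
tcp_rot: [-0.26, 1.558, 0.249]
wrist_force: [0.9, 0.4, -5.0]
grip_width: 35.6
lin [-0.0016, 0.1411, 0.136] twist 0.122 | now [ 511.4 -154.4  214.7] 108.6 tilt [-0.001 -0.007 -1.   ] grip 35.6 F [ 0.87  0.39 -5.03] M [ 0.058 -0.074  0.007] t 14.53 q [-0.41  0.07  0.09  1.59 -0.01 -0.74]
```

```bash

python3 -m pendant '[{"linear":[0,0.018,0.017],"twist":0.02},{"linear":[0,0.038,0.037],"twist":0.04},{"linear":[0,0.06,0.058],"twist":0.06},{"linear":[0,0.082,0.079],"twist":0.08},{"linear":[0,0.102,0.099],"twist":0.1},{"linear":[0,0.119,0.115],"twist":0.12},{"linear":[0,0.131,0.127],"twist":0.122},{"linear":[0,0.138,0.134],"twist":0.122},{"linear":[-0.0016,0.141,0.136],"twist":0.122},{"linear":[-0.0016,0.141,0.136],"twist":0.122}]'
python3 -c "
from fit import *
go(595.5,22.7,215,101.55)
for n in('top','side'):
    s=snapshot(n); save(s,n+'9',(200,30,400,230),3)"
```

```text
clock: 15.37
tcp_pos: [595.0, 22.9, 214.0]
tcp_rot: [-0.165, 1.568, 0.154]
wrist_force: [-0.1, -0.6, -4.1]
grip_width: 35.2
lin [-0.001, -0.0003, 0.0004] twist 0.001 | now [595.   22.9 214. ] 101.6 tilt [-0.003 -0.007 -1.   ] grip 35.2 F [-0.07 -0.64 -4.14] M [-0.048 -0.06   0.023] t 15.37 q [-0.07  0.23  0.27  1.61 -0.01 -0.27]
```

```bash
sleep 0.5
```

```text
(no output)
```

View pics/side9.png

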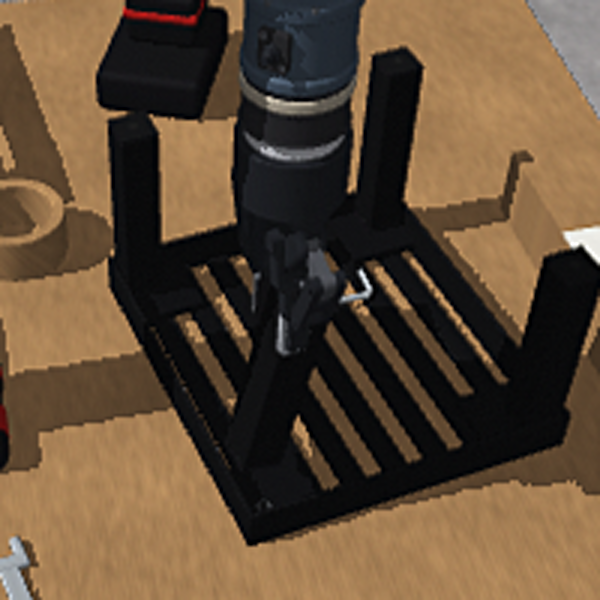

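View pics/top9.png

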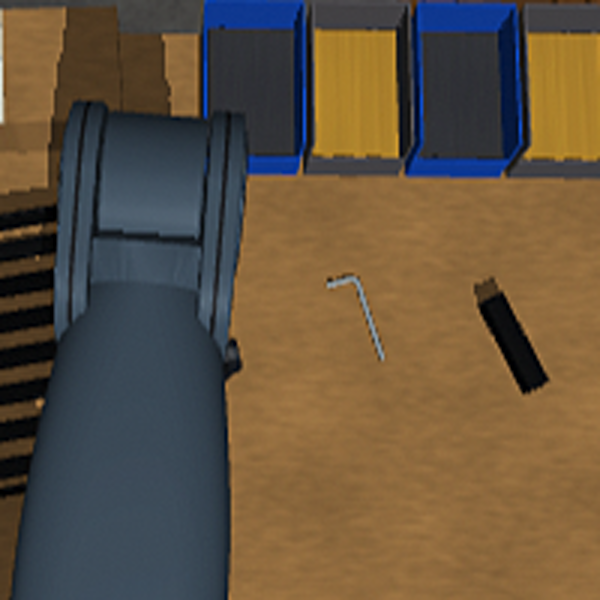

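```bash

python3 -c "
from fit import *
s=snapshot('side'); import pickle; pickle.dump(s,open('s9.pkl','wb'))
im=s['image'][120:220,250:330]; im=np.clip(im.astype(float)*3,0,255).astype(np.uint8)
cv2.imwrite('pics/side10.png',cv2.resize(im,None,fx=7,fy=6.0,interpolation=cv2.INTER_CUBIC))
for z in(60,100,140,200): print(z,proj(s,[595,23,z]))
"
```

```text
60 [288.71057271 184.85927091]
100 [289.4813225  174.00606975]
140 [290.29763746 162.51124934]
200 [291.61679342 143.93574633]
```

```bash
sleep 0.5
```

```text
(no output)
```

View pics/side10.png

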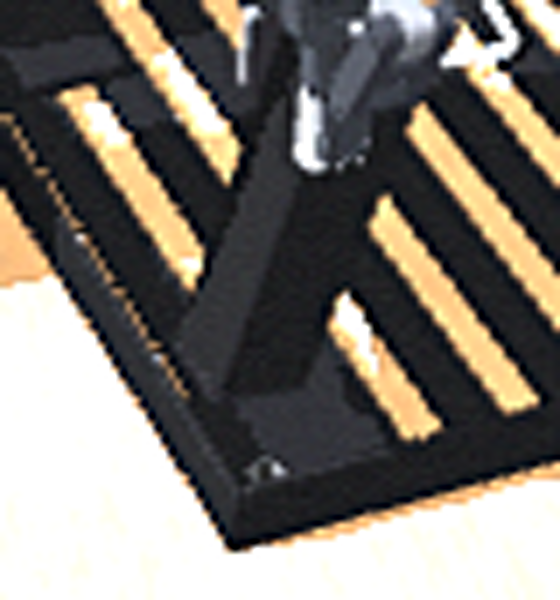

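```bash

python3 -c "
from fit import *
import pickle; s=pickle.load(open('s9.pkl','rb'))
a=np.radians(11.55); E=np.array([[np.cos(a),np.sin(a)],[-np.sin(a),np.cos(a)]])
f=lambda p:E@np.array(p)[:2]-[566.5,-123.8]
for u,v in((225,390),(180,350),(305,380)):
    for z in(76,82,86): print(u,v,z,'corner frame',f(onz(s,250+u/7,120+v/6,z)).round(1))
print('tcp',f(ctrl.sense()['tcp_pos']))
# inner corner from this view: front-right wall top inner etc
for u,v,z in((243,490,40),(232,548,0)): print(u,v,f(onz(s,250+u/7,120+v/6,z)).round(1))
"
```

```text
225 390 76 corner frame [ 0.2 20.8]
225 390 82 corner frame [-2.1 16.3]
225 390 86 corner frame [-3.6 13.3]
180 350 76 corner frame [-5.7 45.9]
180 350 82 corner frame [-7.9 41.2]
180 350 86 corner frame [-9.4 38.1]
305 380 76 corner frame [27.6 15.2]
305 380 82 corner frame [25.2 10.7]
305 380 86 corner frame [23.5  7.7]
tcp [20.77924696 25.58724529]
243 490 [-2.  -2.6]
232 548 [-4.  -1.1]
```

The side view shows the leg leaning about 8°, with its foot toward frame −x and close to over the wall. I'll shift 12 mm inward, lower it, and let the wall stand it up.

```bash

python3 -m pendant '[{"linear":[0,0.001,0.004],"twist":0},{"linear":[0,0.002,0.008],"twist":0},{"linear":[0.003,0.002,0.012],"twist":0},{"linear":[0.01,0.002,0.012],"twist":0},{"linear":[0.02,0.002,0.012],"twist":0},{"linear":[0.03,0.002,0.012],"twist":0},{"linear":[0.04,0.002,0.012],"twist":0},{"linear":[0.048,0.002,0.012],"twist":0},{"linear":[0.053,0.002,0.012],"twist":0},{"linear":[0.055,0.002,0.012],"twist":0}]'
cat >> fit.py <<'E'
_a=np.radians(11.55); E_=np.array([[np.cos(_a),np.sin(_a)],[-np.sin(_a),np.cos(_a)]])
def cf(p): return E_@np.array(p)[:2]-[566.5,-123.8]
def st():
    c=ctrl.sense(); F=c['wrist_force']; print('cornerframe',cf(c['tcp_pos']).round(1),'z',c['tcp_pos'][2].round(1),'F',(E_@F[:2]).round(1),F[2].round(1),'M',(E_@c['wrist_torque'][:2]).round(2),'w',round(c['grip_width'],1),round(c['clock'],1))
def pic(n,crop=(250,100,330,220)):
    s=snapshot('side'); x0,y0,x1,y1=crop
    im=s['image'][y0:y1,x0:x1]; im=np.clip(im.astype(float)*3,0,255).astype(np.uint8)
    cv2.imwrite(f'pics/{n}.png',cv2.resize(im,None,fx=5,fy=5,interpolation=cv2.INTER_CUBIC))
E
python3 -c "
from fit import *
st();pic('side11')"
```

```text
clock: 16.35
tcp_pos: [607.7, 26.1, 162.7]
tcp_rot: [-0.163, 1.561, 0.152]
wrist_force: [0.2, 2.0, 9.7]
grip_width: 35.4
cornerframe [34.1 27.7] z 162.7 F [0.6 1.9] 9.7 M [0.67 0.58] w 35.4 16.4
```

```bash
sleep 0.5
```

```text
(no output)
```

View pics/side11.png

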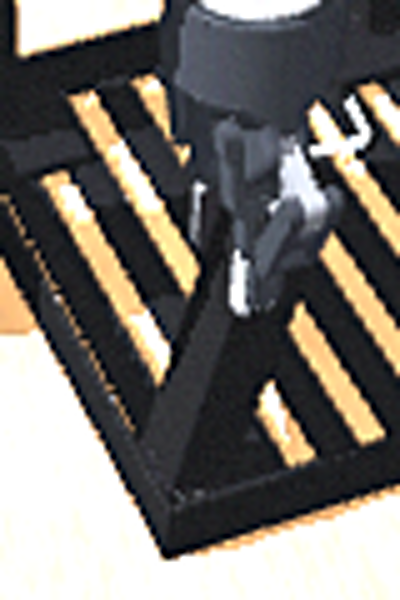

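```bash

python3 -c "
from fit import *
import pickle; s=pickle.load(open('s9.pkl','rb'))
for u,v in((180,495),(140,455)):
  for z in(18,30,40): print(u,v,z,cf(onz(s,250+u/5,100+v/5,z)).round(1))
"; 
python3 -m pendant '[{"linear":[-0.003,0,0],"twist":0},{"linear":[-0.006,0,0],"twist":0},{"linear":[-0.008,0,0],"twist":0},{"linear":[-0.01,0,0],"twist":0},{"linear":[-0.01,0,0],"twist":0},{"linear":[-0.01,0,0],"twist":0},{"linear":[-0.01,0,0],"twist":0},{"linear":[-0.01,0,0],"twist":0},{"linear":[-0.01,0,0],"twist":0},{"linear":[-0.01,0,0],"twist":0}]'
python3 -c "
from fit import *
st();pic('side12')"
```

```text
180 495 18 [12.1 19.2]
180 495 30 [ 7.8 10.8]
180 495 40 [4.2 3.8]
140 455 18 [ 4.  50.4]
140 455 30 [-0.2 41.5]
140 455 40 [-3.8 34.1]
clock: 17.23
tcp_pos: [607.4, 26.1, 172.6]
tcp_rot: [-0.163, 1.562, 0.152]
wrist_force: [-0.6, -0.3, -4.6]
grip_width: 35.6
cornerframe [33.8 27.8] z 172.6 F [-0.6 -0.2] -4.6 M [ 0.01 -0.01] w 35.6 17.2
```

```bash
sleep 0.5
```

```text
(no output)
```

View pics/side12.png

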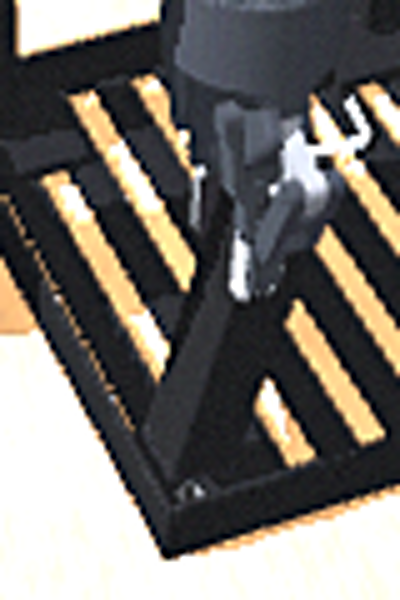

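```bash

python3 -c "
from fit import *
import pickle; s=pickle.load(open('s9.pkl','rb'))
for u,v in((175,483),(142,436),(240,475),(235,300),(190,492)):
  for z in(18,30,40,50,150,170): print(u,v,z,cf(onz(s,250+u/5,100+v/5,z)).round(1))
# known frame points: +x-y outer corner etc predicted pixels in crop
for X in([-5,-5,40],[0,0,40],[0,0,18],[-5,-5,0],[0,36,40],[36,0,40],[18,18,18]):
    w=E_.T@(np.array(X[:2])+[566.5,-123.8]); print(X,((proj(s,[*w,X[2]])-[250,100])*5).round())
"; 

```

```text
175 483 18 [12.9 27.1]
175 483 30 [ 8.6 18.6]
175 483 40 [ 5.  11.5]
175 483 50 [1.4 4.4]
175 483 150 [-34.7 -66.8]
175 483 170 [-42. -81.]
142 436 18 [ 9.9 61.4]
142 436 30 [ 5.6 52.4]
142 436 40 [ 2.  44.9]
142 436 50 [-1.5 37.4]
142 436 150 [-37.3 -37.5]
142 436 170 [-44.5 -52.5]
240 475 18 [45.2 19.5]
240 475 30 [40.4 11. ]
240 475 40 [36.5  4. ]
240 475 50 [32.5 -3. ]
240 475 150 [ -7.2 -73.3]
240 475 170 [-15.2 -87.3]
235 300 18 [ 93.7 129.2]
235 300 30 [ 88.3 119.3]
235 300 40 [ 83.8 111. ]
235 300 50 [ 79.3 102.8]
235 300 150 [34.1 20.2]
235 300 170 [25.1  3.7]
190 492 18 [17.5 19.1]
190 492 30 [13.1 10.6]
190 492 40 [9.5 3.6]
190 492 50 [ 5.8 -3.4]
190 492 150 [-30.8 -73.6]
190 492 170 [-38.2 -87.7]
[-5, -5, 40] [170. 514.]
[0, 0, 40] [175. 503.]
[0, 0, 18] [173. 531.]
[-5, -5, 0] [167. 563.]
[0, 36, 40] [145. 450.]
[36, 0, 40] [243. 481.]
[18, 18, 18] [192. 493.]
```

The plate hole in the picture lands exactly on the predicted (18,18,18), so the corner estimate is good. The foot tilts about 14°, with its +x edge low and touching the plate. Next I'll move toward −x so the wall squares it up.

```bash

python3 -m pendant '[{"linear":[0.003,0,-0.001],"twist":0},{"linear":[0.005,0,-0.003],"twist":0},{"linear":[0.007,0,-0.005],"twist":0},{"linear":[0.008,0,-0.008],"twist":0},{"linear":[0.009,0,-0.011],"twist":0},{"linear":[0.01,0,-0.014],"twist":0},{"linear":[0.01,0,-0.017],"twist":0},{"linear":[0.01,0,-0.019],"twist":0},{"linear":[0.01,0,-0.02],"twist":0},{"linear":[0.01,0,-0.02],"twist":0}]' 0 30
python3 -c "
from fit import *
st();pic('side13')"
```

```text
clock: 18.12
tcp_pos: [590.2, 22.8, 166.2]
tcp_rot: [-0.162, 1.554, 0.153]
wrist_force: [3.6, 2.6, 5.4]
grip_width: 35.1
cornerframe [16.3 27.9] z 166.2 F [4.  1.8] 5.4 M [ 0.56 -1.47] w 35.1 18.1
```

```bash
sleep 0.5
```

```text
(no output)
```

View pics/side13.png

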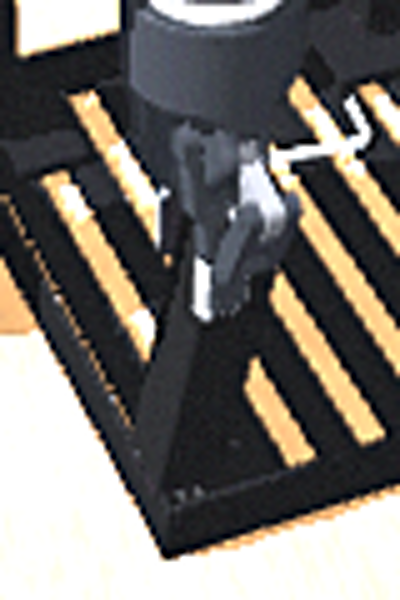

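```bash
python3 -c "
from fit import *
import pickle
s=snapshot('side'); pickle.dump(s,open('s14.pkl','wb'))
im=s['image'][150:214,265:315]; im=np.clip((im.astype(float)-5)*6,0,255).astype(np.uint8)
cv2.imwrite('pics/side14.png',cv2.resize(im,None,fx=9,fy=9,interpolation=cv2.INTER_NEAREST))"
sleep 0.5
```

```text
(no output)
```

View pics/side14.png

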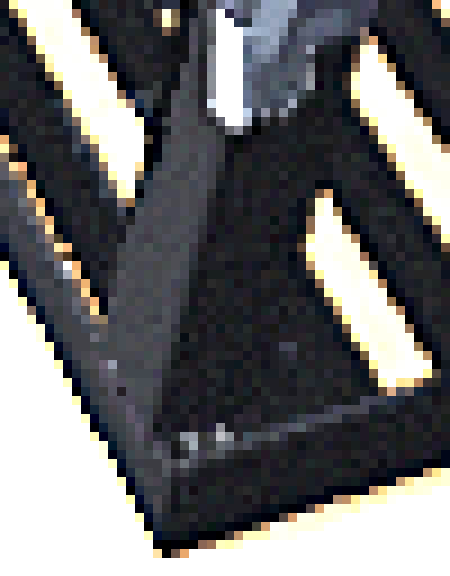

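The enlarged view shows the leg's −x face running along the wall's inner edge and its foot hidden below the rim, so it's inside the corner. About 6° of tilt remains, so I'll keep moving toward −x.

```bash

python3 -m pendant '[{"linear":[0,0,-0.001],"twist":0},{"linear":[0.001,0,-0.002],"twist":0},{"linear":[0.001,0,-0.003],"twist":0},{"linear":[0.002,0,-0.004],"twist":0},{"linear":[0.002,0,-0.005],"twist":0},{"linear":[0.003,0,-0.006],"twist":0},{"linear":[0.003,0,-0.007],"twist":0},{"linear":[0.003,0,-0.008],"twist":0},{"linear":[0.003,0,-0.008],"twist":0},{"linear":[0.003,0,-0.008],"twist":0}]' 0 30
python3 -c "
from fit import *
st();
import pickle
s=snapshot('side'); pickle.dump(s,open('s15.pkl','wb'))
im=s['image'][140:214,265:315]; im=np.clip((im.astype(float)-5)*6,0,255).astype(np.uint8)
cv2.imwrite('pics/side15.png',cv2.resize(im,None,fx=8,fy=8,interpolation=cv2.INTER_NEAREST))"
```

```text
clock: 19.05
tcp_pos: [585.3, 21.4, 166.8]
tcp_rot: [-0.163, 1.545, 0.153]
wrist_force: [4.3, 2.4, 8.4]
grip_width: 35.1
cornerframe [11.2 27.6] z 166.8 F [4.7 1.5] 8.4 M [ 0.4  -1.36] w 35.1 19.1
```

```bash
sleep 0.5
```

```text
(no output)
```

View pics/side15.png

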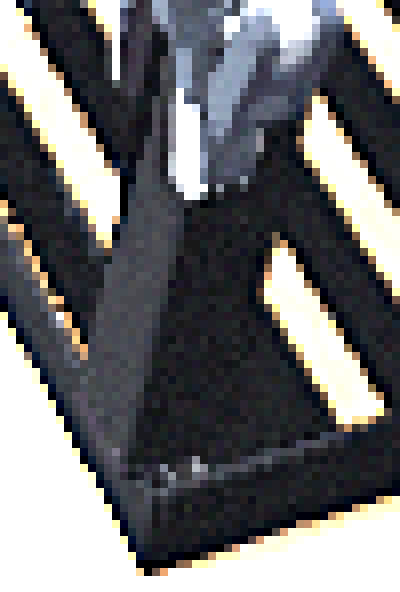

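Contact came about 15 mm too high, at TCP z 167 instead of about 150. The foot's −x edge must be resting on the rim. I'll lift, move further in and look again.

```bash

python3 -m pendant '[{"linear":[-0.006,0,0],"twist":0},{"linear":[-0.014,0,0.001],"twist":0},{"linear":[-0.02,0,0.004],"twist":0},{"linear":[-0.025,0,0.009],"twist":0},{"linear":[-0.03,0,0.014],"twist":0},{"linear":[-0.03,0,0.019],"twist":0},{"linear":[-0.03,0,0.023],"twist":0},{"linear":[-0.03,0,0.025],"twist":0},{"linear":[-0.03,0,0.025],"twist":0},{"linear":[-0.03,0,0.025],"twist":0}]' 0 50
python3 -c "
from fit import *
st();
import pickle
s=snapshot('side'); pickle.dump(s,open('s16.pkl','wb'))
im=s['image'][130:214,265:325]; im=np.clip((im.astype(float)-5)*6,0,255).astype(np.uint8)
cv2.imwrite('pics/side16.png',cv2.resize(im,None,fx=8,fy=8-1,interpolation=cv2.INTER_NEAREST))"
```

```text
clock: 19.93
tcp_pos: [608.6, 26.6, 196.3]
tcp_rot: [-0.162, 1.547, 0.153]
wrist_force: [-1.0, 0.3, -4.6]
grip_width: 35.1
cornerframe [35.1 28. ] z 196.3 F [-0.9  0.5] -4.6 M [0.05 0.04] w 35.1 19.9
```

```bash
sleep 0.5
```

```text
(no output)
```

View pics/side16.png

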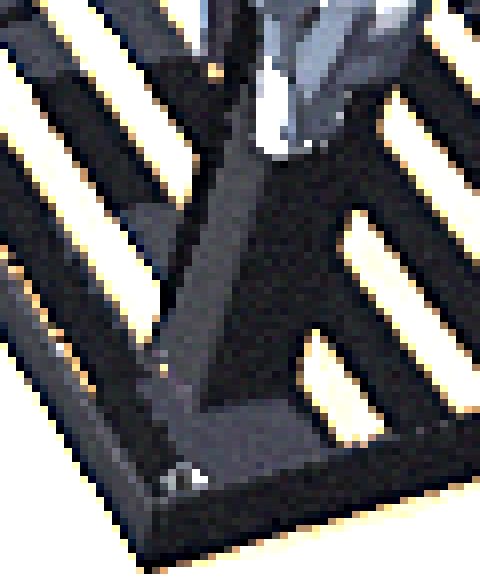

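```bash

python3 -c "
from fit import *
import pickle; s=pickle.load(open('s16.pkl','rb'))
for u,v,y in((290,188.6,10),(283.75,179.3,46),(302.5,186.4,10),(297.8,151.4,10)):
  a,b=onz(s,u,v,0),onz(s,u,v,100); ya,yb=cf(a)[1],cf(b)[1]; t=(y-ya)/(yb-ya); p=a+(b-a)*t; print(u,v,cf(p).round(1),p[2].round(1))
"; 

```

```text
290 188.6 [16.3 10. ] 67.2
283.75 179.3 [16.1 46. ] 62.7
302.5 186.4 [49.9 10. ] 60.1
297.8 151.4 [28.6 10. ] 190.0
```

The foot is now clear of the wall, with its −x edge at x≈16 and a tilt of about 5.7°. Lowering onto the plate.

```bash

python3 -m pendant '[{"linear":[0.006,0,0],"twist":0},{"linear":[0.014,0,0],"twist":0},{"linear":[0.022,0,0],"twist":0},{"linear":[0.03,0,0],"twist":0},{"linear":[0.036,0,0],"twist":0},{"linear":[0.04,0,0],"twist":0},{"linear":[0.043,0,0],"twist":0},{"linear":[0.045,0,0],"twist":0},{"linear":[0.046,0,0],"twist":0},{"linear":[0.046,0,0],"twist":0}]'
python3 -c "
from fit import *
st(); go(0,0,0,101.55)"
```

```text
clock: 20.82
tcp_pos: [609.6, 26.3, 150.6]
tcp_rot: [-0.162, 1.547, 0.153]
wrist_force: [-0.7, -0.4, -5.2]
grip_width: 35.5
cornerframe [36.  27.6] z 150.6 F [-0.8 -0.3] -5.2 M [-0.01  0.07] w 35.5 20.8
lin [0.1391, 0.0972, -0.6051] twist -0.0 | now [609.6  26.3 150.6] 101.5 tilt [ 0.019 -0.004 -1.   ] grip 35.5 F [-0.69 -0.42 -5.18] M [-0.026  0.069  0.008] t 20.82 q [-0.07  0.25  0.16  1.46 -0.   -0.27]
```

```bash

python3 -m pendant '[{"linear":[0.001,0,0],"twist":0},{"linear":[0.002,0,0],"twist":0},{"linear":[0.003,0,0],"twist":0},{"linear":[0.004,0,0],"twist":0},{"linear":[0.004,0,0],"twist":0},{"linear":[0.004,0,0],"twist":0},{"linear":[0.004,0,0],"twist":0},{"linear":[0.004,0,0],"twist":0},{"linear":[0.004,0,0],"twist":0},{"linear":[0.004,0,0],"twist":0}]'
python3 -c "
from fit import *
st()"
```

```text
clock: 21.65
tcp_pos: [610.2, 26.3, 148.4]
tcp_rot: [-0.163, 1.544, 0.153]
wrist_force: [-1.5, 0.0, 6.4]
grip_width: 35.2
cornerframe [36.7 27.4] z 148.4 F [-1.5  0.3] 6.4 M [0.28 0.58] w 35.2 21.6
```

Plate contact at TCP z 148, as predicted. Now dragging toward the −x wall with a lighter grip.

```bash

python3 -m pendant '[{"linear":[0,0,-0.002],"twist":0},{"linear":[0,0,-0.004],"twist":0},{"linear":[0,0,-0.006],"twist":0},{"linear":[0,0,-0.008],"twist":0},{"linear":[0,0,-0.01],"twist":0},{"linear":[0,0,-0.012],"twist":0},{"linear":[0,0,-0.014],"twist":0},{"linear":[0,0,-0.016],"twist":0},{"linear":[0,0,-0.018],"twist":0},{"linear":[0,0,-0.02],"twist":0}]' 0 25
python3 -c "
from fit import *
st();
import pickle
s=snapshot('side'); pickle.dump(s,open('s17.pkl','wb'))
im=s['image'][130:214,265:325]; im=np.clip((im.astype(float)-5)*6,0,255).astype(np.uint8)
cv2.imwrite('pics/side17.png',cv2.resize(im,None,fx=8,fy=8-1,interpolation=cv2.INTER_NEAREST))"
```

```text
clock: 22.48
tcp_pos: [590.9, 22.4, 148.0]
tcp_rot: [-0.162, 1.543, 0.153]
wrist_force: [2.7, 1.5, -1.4]
grip_width: 35.2
cornerframe [16.9 27.5] z 148.0 F [3.  0.9] -1.4 M [ 0.21 -1.  ] w 35.2 22.5
```

```bash
sleep 0.5
```

```text
(no output)
```

View pics/side17.png

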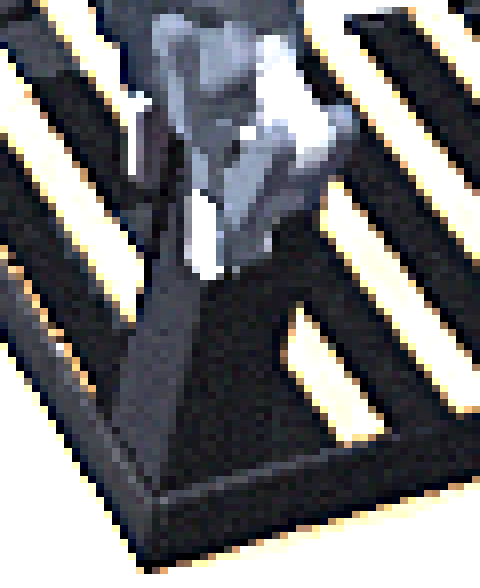

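```bash

python3 -m pendant '[{"linear":[0,-0.001,-0.001],"twist":0},{"linear":[0,-0.002,-0.002],"twist":0},{"linear":[0,-0.003,-0.003],"twist":0},{"linear":[0,-0.004,-0.004],"twist":0},{"linear":[0,-0.005,-0.005],"twist":0},{"linear":[0,-0.006,-0.006],"twist":0},{"linear":[0,-0.007,-0.006],"twist":0},{"linear":[0,-0.007,-0.006],"twist":0},{"linear":[0,-0.007,-0.006],"twist":0},{"linear":[0,-0.007,-0.006],"twist":0}]' 0 25
python3 -c "
from fit import *
st()"
python3 -m pendant '[{"linear":[0,-0.001,-0.001],"twist":0},{"linear":[0,-0.001,-0.002],"twist":0},{"linear":[0,-0.002,-0.003],"twist":0},{"linear":[0,-0.002,-0.004],"twist":0},{"linear":[0,-0.003,-0.005],"twist":0},{"linear":[0,-0.003,-0.005],"twist":0},{"linear":[0,-0.003,-0.005],"twist":0},{"linear":[0,-0.003,-0.005],"twist":0},{"linear":[0,-0.003,-0.005],"twist":0},{"linear":[0,-0.003,-0.005],"twist":0}]' 0 25
python3 -c "
from fit import *
st();
import pickle
s=snapshot('side'); pickle.dump(s,open('s18.pkl','wb'))
im=s['image'][130:214,265:325]; im=np.clip((im.astype(float)-5)*6,0,255).astype(np.uint8)
cv2.imwrite('pics/side18.png',cv2.resize(im,None,fx=8,fy=8-1,interpolation=cv2.INTER_NEAREST))"
```

```text
clock: 23.37
tcp_pos: [585.4, 15.7, 147.3]
tcp_rot: [-0.16, 1.545, 0.156]
wrist_force: [2.8, 6.4, -3.1]
grip_width: 35.4
cornerframe [10.2 22. ] z 147.3 F [4.1 5.7] -3.1 M [ 1.64 -1.31] w 35.4 23.4
clock: 24.2
tcp_pos: [580.6, 13.8, 146.9]
tcp_rot: [-0.157, 1.545, 0.161]
wrist_force: [3.2, 6.5, -0.5]
grip_width: 35.2
cornerframe [ 5.1 21.1] z 146.9 F [4.4 5.7] -0.5 M [ 1.96 -1.21] w 35.2 24.2
```

```bash
sleep 0.5
```

```text
(no output)
```

View pics/side18.png

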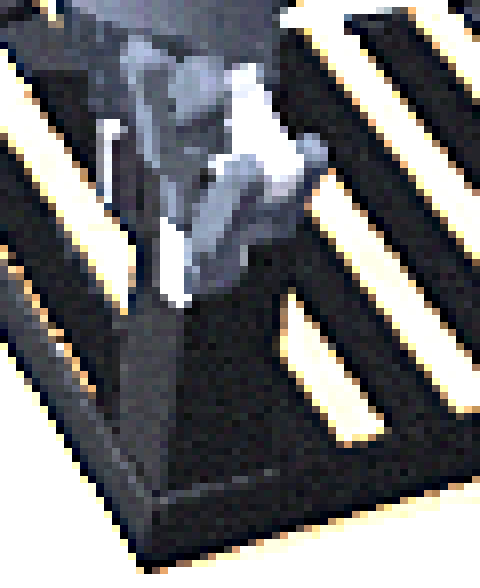

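```bash

python3 -m pendant '[{"linear":[0,0,-0.001],"twist":0},{"linear":[0,0,-0.002],"twist":0},{"linear":[0,-0.001,-0.003],"twist":0},{"linear":[0,-0.001,-0.004],"twist":0},{"linear":[0,-0.002,-0.005],"twist":0},{"linear":[0,-0.002,-0.006],"twist":0},{"linear":[0,-0.002,-0.006],"twist":0},{"linear":[0,-0.002,-0.006],"twist":0},{"linear":[0,-0.002,-0.006],"twist":0},{"linear":[0,-0.002,-0.006],"twist":0}]' 0 25
python3 -c "
from fit import *
st();go(0,0,0,101.55)
import pickle
s=snapshot('side'); pickle.dump(s,open('s19.pkl','wb'))
im=s['image'][130:214,265:325]; im=np.clip((im.astype(float)-5)*6,0,255).astype(np.uint8)
cv2.imwrite('pics/side19.png',cv2.resize(im,None,fx=8,fy=8-1,interpolation=cv2.INTER_NEAREST))"
```

```text
clock: 25.08
tcp_pos: [575.0, 12.2, 146.4]
tcp_rot: [-0.155, 1.545, 0.164]
wrist_force: [2.9, 6.0, -2.1]
grip_width: 35.2
cornerframe [-0.7 20.7] z 146.4 F [4.  5.3] -2.1 M [ 1.79 -1.36] w 35.2 25.1
lin [0.1354, 0.1037, -0.5684] twist 0.002 | now [575.   12.2 146.4] 101.7 tilt [ 0.019  0.008 -1.   ] grip 35.2 F [ 2.87  5.98 -2.07] M [ 2.026 -0.974  0.024] t 25.08 q [-0.1   0.15  0.05  1.44  0.01 -0.3 ]
```

```bash
sleep 0.5
```

```text
(no output)
```

View pics/side19.png

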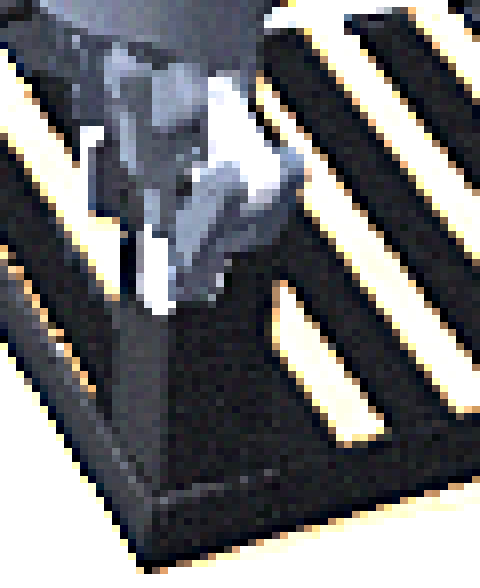

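The leg's edge now reads vertical (1.5 px over 25 rows, against 1.75 expected), and both walls are pushing back (Fx 4 N, Fy 5 N). I'll seat it with a slight downward press and open the gripper.

```bash

python3 -m pendant '[{"linear":[0.001,0,0],"twist":0},{"linear":[0.002,0,0],"twist":0},{"linear":[0.003,0,0],"twist":0},{"linear":[0.003,0,0],"twist":0},{"linear":[0.003,0,0],"twist":0},{"linear":[0.003,0,0],"twist":0},{"linear":[0.003,0,0],"twist":0},{"linear":[0.003,0,0],"twist":0},{"linear":[0.003,0,0],"twist":0},{"linear":[0.003,0,0],"twist":0}]' 0 25
python3 -c "
from fit import *
st()"
python3 -m pendant '[{"linear":[0,0,0],"twist":0},{"linear":[0,0,0],"twist":0},{"linear":[0,0,0],"twist":0},{"linear":[0,0,0],"twist":0},{"linear":[0,0,0],"twist":0},{"linear":[0,0,0],"twist":0},{"linear":[0,0,0],"twist":0},{"linear":[0,0,0],"twist":0},{"linear":[0,0,0],"twist":0},{"linear":[0,0,0],"twist":0}]' 0.7 25
python3 -c "
from fit import *
st();go(0,0,0,101.55)
pic('side20')"
```

```text
clock: 25.97
tcp_pos: [575.4, 12.5, 145.6]
tcp_rot: [-0.154, 1.543, 0.165]
wrist_force: [1.3, 4.0, 5.8]
grip_width: 35.4
cornerframe [-0.3 20.9] z 145.6 F [2.  3.7] 5.8 M [ 1.28 -0.61] w 35.4 26.0
clock: 26.8
tcp_pos: [575.3, 12.5, 145.6]
tcp_rot: [-0.155, 1.543, 0.165]
wrist_force: [0.4, 0.0, -0.3]
grip_width: 60.0
cornerframe [-0.3 20.9] z 145.6 F [ 0.4 -0.1] -0.3 M [ 0.   -0.04] w 60.0 26.8
lin [0.1334, 0.1036, -0.5691] twist 0.002 | now [575.3  12.5 145.6] 101.7 tilt [ 0.021  0.009 -1.   ] grip 60.0 F [ 0.38  0.01 -0.34] M [ 0.01  -0.038 -0.007] t 26.8 q [-0.1   0.15  0.04  1.44  0.01 -0.3 ]
```

```bash
sleep 0.5
```

```text
(no output)
```

View pics/side20.png

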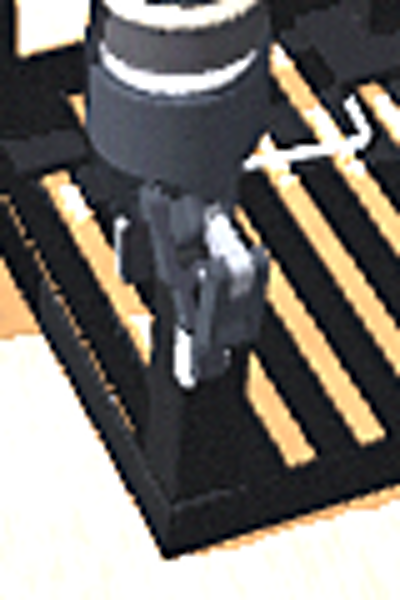

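```bash

python3 -m pendant '[{"linear":[-0.004,0,0],"twist":0},{"linear":[-0.012,0,0],"twist":0},{"linear":[-0.022,0,0],"twist":0},{"linear":[-0.034,0,0],"twist":0},{"linear":[-0.046,0,0],"twist":0},{"linear":[-0.058,0,0],"twist":0},{"linear":[-0.07,0,0],"twist":0},{"linear":[-0.08,0,0],"twist":0},{"linear":[-0.09,0,0],"twist":0},{"linear":[-0.095,0,0],"twist":0}]' 0.85 25
python3 -m pendant '[{"linear":[0,0,-0.01],"twist":0},{"linear":[0,0,-0.03],"twist":0},{"linear":[0,0,-0.06],"twist":0},{"linear":[0,0,-0.09],"twist":0},{"linear":[0,0,-0.12],"twist":0},{"linear":[0,0,-0.15],"twist":0},{"linear":[0,0,-0.18],"twist":0},{"linear":[0,0,-0.2],"twist":0},{"linear":[0,0,-0.2],"twist":0},{"linear":[0,0,-0.2],"twist":0}]'
python3 -c "
from fit import *
st();go(0,0,0,101.55)
import pickle
for n,c in(('side',(240,100,340,220)),('top',(200,100,300,200))):
    s=snapshot(n); pickle.dump(s,open(n+'21.pkl','wb')); x0,y0,x1,y1=c
    im=np.clip((s['image'][y0:y1,x0:x1].astype(float)-5)*5,0,255).astype(np.uint8)
    cv2.imwrite(f'pics/{n}21.png',cv2.resize(im,None,fx=5,fy=5,interpolation=cv2.INTER_NEAREST))"
```

```text
clock: 27.68
tcp_pos: [574.0, 11.6, 243.1]
tcp_rot: [-0.155, 1.54, 0.164]
wrist_force: [-0.2, -0.4, 0.2]
grip_width: 72.7
clock: 28.52
tcp_pos: [378.0, -29.0, 238.5]
tcp_rot: [-0.155, 1.539, 0.163]
wrist_force: [0.8, 0.0, -0.0]
grip_width: 72.7
cornerframe [-201.9   19.7] z 238.5 F [ 0.8 -0.1] -0.0 M [-0.03  0.02] w 72.7 28.5
lin [0.2289, 0.104, -0.3707] twist 0.001 | now [378.  -29.  238.5] 101.6 tilt [ 0.026  0.008 -1.   ] grip 72.7 F [ 0.83  0.05 -0.04] M [-0.034  0.016 -0.008] t 28.52 q [-0.27 -0.36 -0.24  1.66  0.01 -0.47]
```

```bash
sleep 0.5
```

```text
(no output)
```

View pics/side21.png

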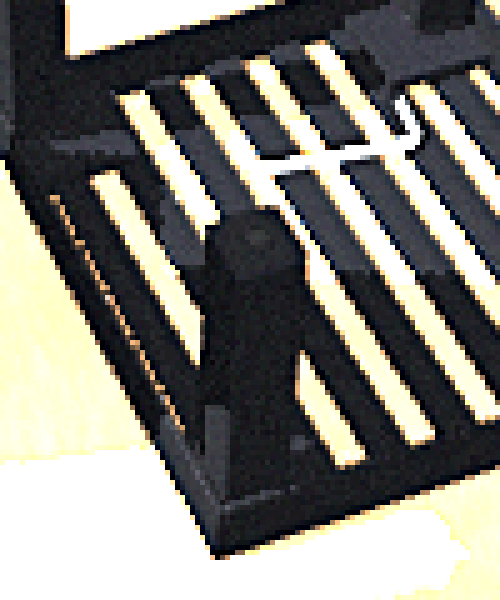

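View pics/top21.png

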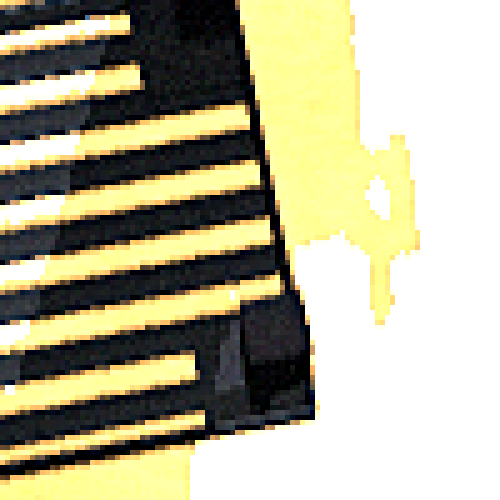

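```bash
python3 -c "
from fit import *
import pickle
for n,c in(('side',(255,125,315,215)),('top',(235,150,275,195))):
    s=pickle.load(open(n+'21.pkl','rb')); x0,y0,x1,y1=c; k=6 if n=='side' else 12
    im=np.clip((s['image'][y0:y1,x0:x1].astype(float)-5)*9,0,255).astype(np.uint8)
    im=cv2.resize(im,None,fx=k,fy=k,interpolation=cv2.INTER_CUBIC); raw=im.copy()
    W=lambda X:(((proj(s,[*(E_.T@(np.array(X[:2])+[566.5,-123.8])),X[2]])-[x0,y0]+.5)*k)).astype(int)
    for z,col in((198,(0,255,0)),(18,(0,0,255))):
        P=np.array([W((a,b,z)) for a,b in((0,0),(36,0),(36,36),(0,36))]); cv2.polylines(im,[P],True,col,1)
    P=np.array([W((a,b,40)) for a,b in((0,60),(0,0),(60,0))]);cv2.polylines(im,[P],False,(255,0,0),1)
    cv2.imwrite(f'pics/{n}22.png',np.hstack([raw,im]))"
sleep 0.5
```

```text
(no output)
```

View pics/side22.png

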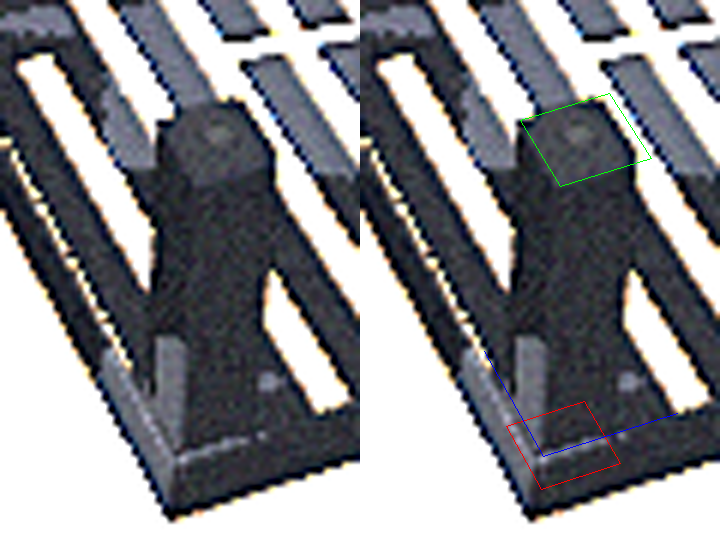

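View pics/top22.png

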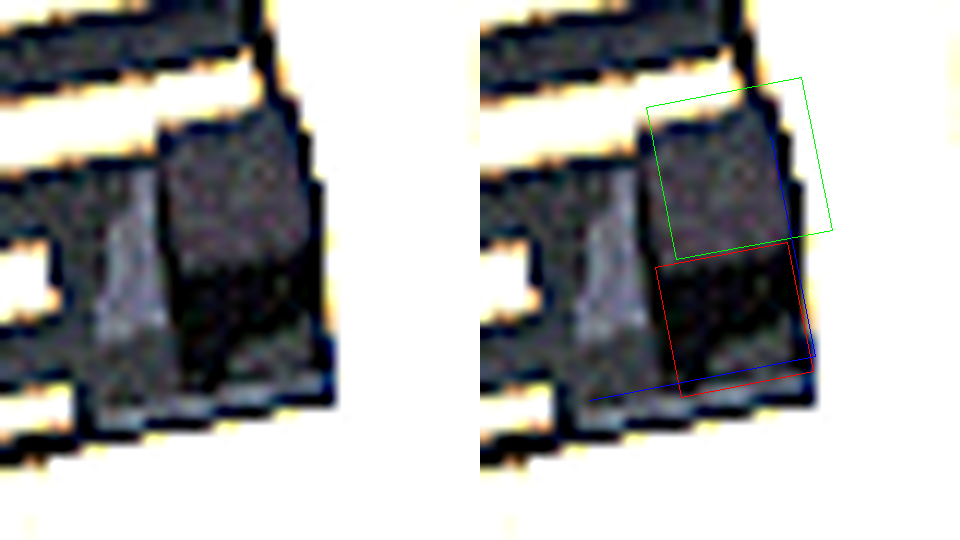

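The leg stands by itself with its foot inside both walls. To judge how flush it is, I'll overlay the same prediction on the fixed legs, which are known to be tight.

```bash
python3 -c "
from fit import *
import pickle
for n,c,L in(('side',(335,75,425,195),(254,0)),('top',(215,65,255,110),(254,0)),('side',(215,55,285,145),(0,294)),('top',(135,165,185,210),(0,294))):
    s=pickle.load(open(n+'21.pkl','rb')); x0,y0,x1,y1=c; k=4 if n=='side' else 9
    im=np.clip((s['image'][y0:y1,x0:x1].astype(float)-5)*7,0,255).astype(np.uint8)
    im=cv2.resize(im,None,fx=k,fy=k,interpolation=cv2.INTER_CUBIC); raw=im.copy()
    W=lambda X:(((proj(s,[*(E_.T@(np.array(X[:2])+[566.5,-123.8])),X[2]])-[x0,y0]+.5)*k)).astype(int)
    for z,col in((198,(0,255,0)),(18,(0,0,255))):
        P=np.array([W((L[0]+a,L[1]+b,z)) for a,b in((0,0),(36,0),(36,36),(0,36))]); cv2.polylines(im,[P],True,col,1)
    cv2.imwrite(f'pics/{n}23_{L[0]}.png',np.hstack([raw,im]))"
sleep 0.5
```

```text
(no output)
```

View pics/side23_254.png

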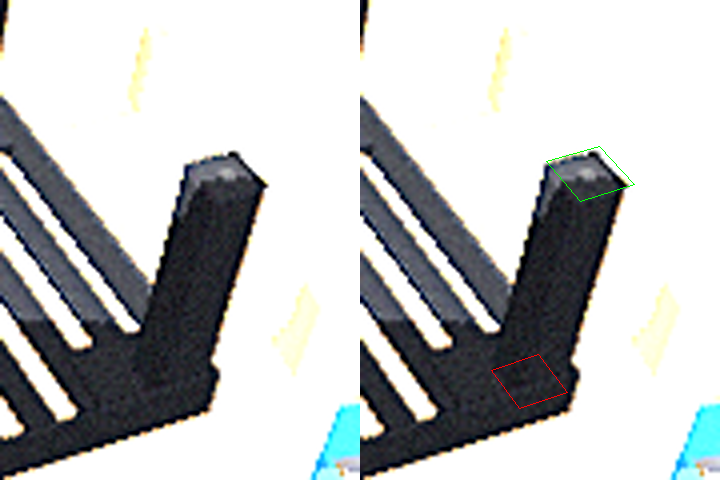

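View pics/top23_254.png

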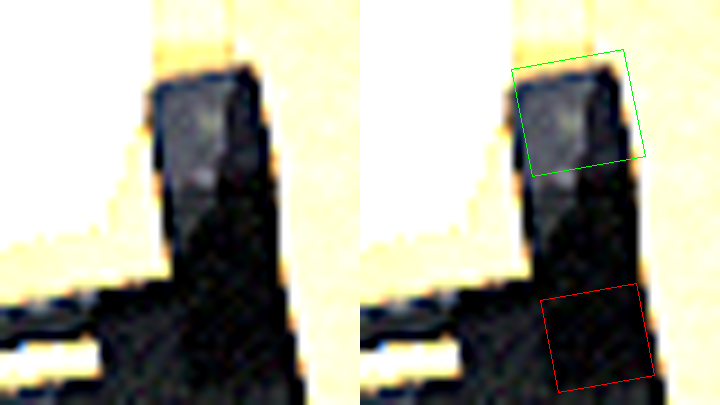

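View pics/top23_0.png

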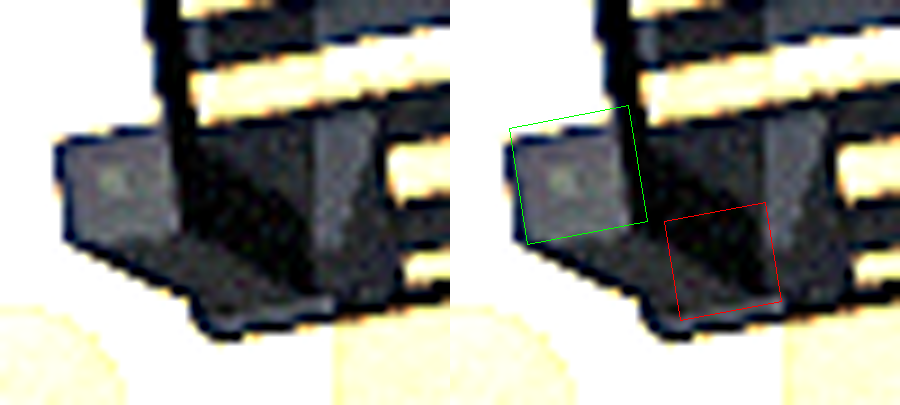

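View pics/side23_0.png

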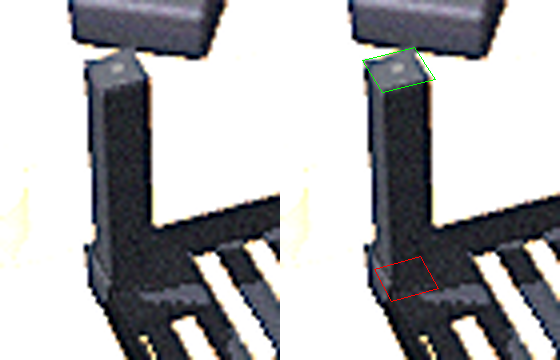

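The fixed tight legs show the same offsets from the overlay as the placed leg, to within about 1 mm. The push data also show contact with both walls. Last check: whether anything else moved.

```bash

python3 -c "
from fit import *
import pickle
a=pickle.load(open('top0.pkl','rb'))['image'];s=snapshot('top');b=s['image']
sa=pickle.load(open('side0.pkl','rb'))['image'];ss=snapshot('side');sb=ss['image']
cv2.imwrite('pics/fin.png',np.vstack([np.hstack([a,b]),np.hstack([sa,sb])])[:, :][::1,::1] if 0 else cv2.resize(np.vstack([np.hstack([a,b]),np.hstack([sa,sb])]),(800,600),interpolation=cv2.INTER_AREA))
st()"
```

```text
cornerframe [-200.9   19.7] z 238.0 F [0.3 0.6] 0.0 M [-0.   -0.01] w 72.7 28.7
```

```bash
sleep 0.5
```

```text
(no output)
```

View pics/fin.png

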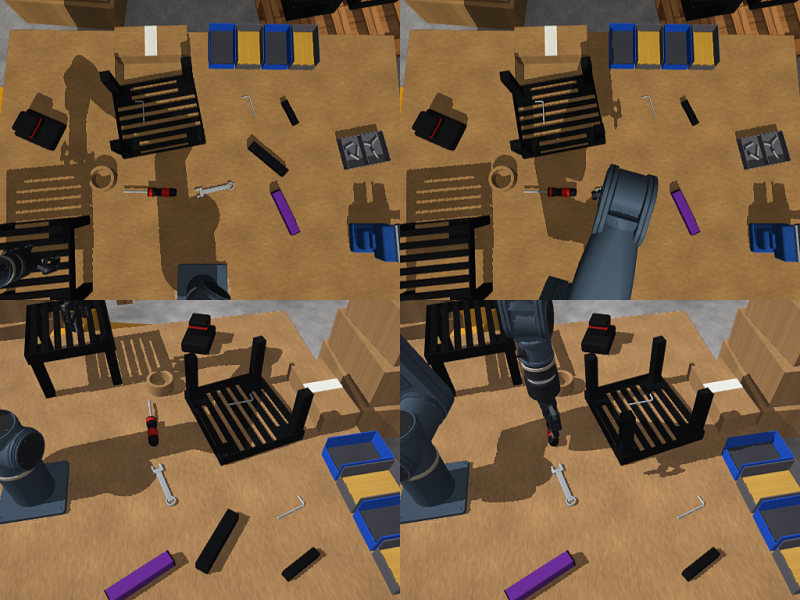

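```bash
python3 -c "
from fit import *
print(workorder.hand_in())"
```

```text
the job is handed in; nothing more can be done
None
```

The leg is standing upright and free in the empty corner, heavy end down on the plate, and the job is handed in at about 29 s.

- **Heavy end:** I lifted the leg at its middle. The wrist moment put the balance point 33 mm towards the end nearest the robot, with a weight of 5.0 N. Both fit the given ranges.
- **Standing it up:** I gripped near the light end and raised the leg in an arc, so it turned heavy end down in the pads.
- **Placing:** My first lowering was wrong: the leg still leaned about 14° and its foot caught on the rim. I lifted it, moved further in and set it on the plate, then pushed it against both walls, which pushed back with about 4 N and 5 N.
- **Last checks:**
  - After letting go, the wrist force was about zero.
  - In the side view the leg's edge is vertical within measurement noise.
  - Its top shows the same offset from prediction as the fixed tight legs, to about 1 mm.
  - The other things on the bench look unmoved in before-and-after pictures. The arm hides the wrench from above and part of the driver and tape from the side, but each shows in the other view.
- **Not settled:** The two cameras disagreed by about 5 mm on where the −y wall is. Contact with both walls therefore rests on the push forces, and any gap under about 1 to 2 mm would not show in the pictures. The tool was tilted about 1.2° when I let go.

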